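# Load culture dishes into the carousel incubator

## Robot

A 6-joint arm with a two-finger parallel gripper is mounted at the origin on the work surface. World frame = base frame: x ahead of the robot, y to its left, z up, the work surface at z = 0. Lengths are in m, angles in degrees, forces in N, time in s.
With the tool pointing down it reaches from about 0.25 to 0.725 m from the base axis. Payload 9.7 kg.
Tool frame: the origin (TCP) lies at the very end of the fingers, on their centre line; the grasp point (between the pads) lies 19 mm behind it; z points along the fingers, y is the direction in which the jaws open and shut (so a half turn about z gives the same grasp; the last joint's range is limited). The gripper opens to 85 mm and grips with 20 to 120 N. Pads are 22 mm wide; open, the fingers measure 114 mm over their backs; the gripper's body (76 mm by 85 mm) begins 54 mm behind the grasp point. The pads swing forward as they close: fully open they stand 13 mm farther back than shut.
Start: joints at [68.468, 4.979, 10.078, 95.1, 0, 90], TCP at [0.202, 0.512, 0.201] pointing down, gripper open.
Joint ranges: [-179.16, 179.16], [-48.56, 103.87], [-65.8, 70.77], [-126.05, 130.52], [-82.76, 87.17], [-180, 180]. Speed limits (degrees/s): [127.2, 127.2, 147.25, 180, 180, 180].

## Interface

Orientations are given as [roll, pitch, yaw] about the fixed x, y, z axes, in that order (R = Rz(yaw) Ry(pitch) Rx(roll)).
In Python, from workcell import bot gives the robot as it stands.
- The arm moves only by the shell command python3 -m pendant 'ROWS' [FORCE]. ROWS is JSON, a list that holds one entry, the list of rows, each a list of 7 numbers: the shift along the tool's x, y, z in cm, then the turn, a rotation vector about the tool's x, y, z in rad, then the opening in per cent of the stroke, from 0 (shut) to 100 (fully open). In form: [[[dx, dy, dz, ax, ay, az, gripper], ...]]. A call has 1 to 5 rows; each row shifts and turns the pose as measured when the row begins, along the tool's axes as they then stand; what a row does not reach is not made up. A row lasts 1/12 s, in which the tool goes at most 41.7 mm and 7.16 degrees, less where a joint would pass 70% of its speed; a pose out of reach is approached as far as the arm can. A call with a gripper value outside its range is refused whole. The fingers move at their own pace and stop on an object; FORCE is the grip in N (left out, the last holds). Time passes only in rows, so rows that do not move let the fingers close. It gives the time, the measured TCP pose, the force and the opening at its end, in the units of the state.
- bot.get_obs(): the state, without advancing time (a new reading comes with each control period).
- bot.camera(name): name is "scene" or "top" or "wrist"; returns the picture (400x640x3 uint8, red, green, blue); there is no depth.
- bot.get_calibration(name): a dict with "intrinsics" (3x3 intrinsics, pixels), "pose" (4x4, takes a point from camera to world coordinates); the wrist camera has in their place "T_tool_cam" (4x4, takes a point from camera to tool coordinates, whose origin is the TCP and whose axes are the flange's). Camera axes: x right, y down, z forward; pixel columns grow to the right and rows downward; lengths in m; the calibration is good to about 2 mm. The wrist camera is an equidistant fisheye: a pixel r from the principal point sees the ray r / f radians off the axis. A picture is of the moment at which its call begins: read the wrist's pose just before it. get_calibration takes no time and is no camera call.
- bot.job_done(): hands the job in, once; it reports no verdict.
Trained networks look in the newest picture that a camera, given by its name, has taken for a name from the list of things; names that differ only in an ending like _2 or _b are one class to them, and where a whole thing is asked for, a point or a joint stands for the part that bears it (a point fixed in the world has none). Each returns a list of dicts, best first, with "confidence" (0 to 1); they miss things now and then, are a little off and sometimes report something else, mostly with a low value. They report only what shows in the picture. A call takes as long as a camera call.
- bot.masks_of(camera, thing): "pixels" (400x640 bool, what is visible of it) and "extent" ([left, top, right, bottom] in pixels, round what is visible of it).
- bot.mark_of(camera, thing): "uv" ([column, row] in pixels: a listed point, or the origin of a listed thing).
The state is a dict: "time": time; "q": joint angles; "qd": joint speeds; "joint_efforts": joint torques, N m; "ee_pos": TCP position; "tcp_rot": TCP orientation; "wrist_force": force on the tool from outside, world axes, zero at the start; "torque": the same for the moment, N m; "opening": finger opening in m.
Only numpy, scipy, OpenCV 4.12 (cv2) and the standard library are available. Lean on these libraries where they do the work, as an engineer would, in place of code of your own. Each camera call takes 0.05 s, during which the arm holds its last target. There are 200 camera calls.

## Task

Put every dish carrier that stands on the black mat into the clear incubator: lower each one through the blue-rimmed port in its roof, without anything ever touching the rim, and set it down gently and upright in an empty pocket of the carousel, which you turn by the knob on the roof to bring up each pocket. When all are in, one to a pocket, turn the carousel until the orange blank lies squarely under the port, in its detent, to close it, and press the green start button; leave everything else on the bench where it is.

Things in the scene. Friction and masses are not known exactly. Their poses are not given: they have to be found in the camera images.
- chamber: The incubator: a fixed clear box 310 x 310 mm with a white base, standing on the bench; roof top 129 mm above the bench, roof 5 mm thick. Origin at bench height on the carousel's axis, the middle of the box; -x is the side of the port, z up. Its place and yaw vary.
- port_center (a point): Centre of the square port in the roof, at the top of its rim (132 mm above the bench), 85 mm from the carousel's axis on the chamber's -x side. The opening is 96 x 96 mm, its sides along the chamber's x and y. The blue rim round it, 10 mm wide, from 124 to 132 mm above the bench, must not be touched by anything.
- carousel (a joint): Angle of carousel and knob, rad, counter-clockwise from above positive; turns either way (limits +-12.6). Four detents 90 degrees apart: at 0 (and +-2 pi) the blank lies under the port, at -pi/2 pocket1, at +-pi pocket2, at +pi/2 pocket3, repeating every turn. A sprung cam holds each detent with about 0.2 N m and snaps the carousel into the nearest one when the knob is let go (also in the first second of a run).
- knob_grip (a point): Middle of the knob on the roof: a black bar 64 mm long (along this frame's x), 12 mm thick (y), 26 mm high (z), on the carousel's axis, from 134 to 160 mm above the bench, its end over the blank (-x) orange. It turns with the carousel, one to one. Pinch it across its 12 mm from above and turn it.
- start_button (a joint): Travel of the green start button in m: 0 when up, 0.006 when fully down (about 5 N; it springs back). It counts as pressed beyond 0.0035.
- start_button_top (a point): Middle of the top of the green start button, 28 mm across, on a black housing on the roof's corner at the chamber's (-x, -y) side, 100 mm and 115 mm from the axis. Press straight down.
- blank (a point): Centre of the top of the carousel's orange blank, an 88 x 88 mm plate 120 mm above the bench, 85 mm from the axis; it turns with the carousel and closes the port from below when under it.
- pocket1 (a point): Centre of the floor of a carousel pocket (40 mm above the bench, 85 mm from the axis); it turns with the carousel. The pocket is a square of 78 x 78 mm between blue lips 7 mm high, square to the chamber when under the port.
- pocket2 (a point): Centre of the floor of a carousel pocket (40 mm above the bench, 85 mm from the axis); it turns with the carousel. The pocket is a square of 78 x 78 mm between blue lips 7 mm high, square to the chamber when under the port.
- pocket3 (a point): Centre of the floor of a carousel pocket (40 mm above the bench, 85 mm from the axis); it turns with the carousel. The pocket is a square of 78 x 78 mm between blue lips 7 mm high, square to the chamber when under the port.
- carrierA_mid (a point): Middle of a dish carrier, 39 mm above its underside; may be absent. 78 mm tall, 130 to 210 g: white foot 66 x 66 x 6 mm, on it a glass dish (54 mm wide, top at 20 mm) under a blue handle bar 64 (own x) x 10 (y) x 18 mm high, flush with the carrier's top, on steel posts at its ends. z up. Starts on the mat (4 mm thick). In a pocket its top is 6 mm below the roof: fingers must reach into the port.
- carrierB_mid (a point): Middle of a dish carrier, 39 mm above its underside; may be absent. 78 mm tall, 130 to 210 g: white foot 66 x 66 x 6 mm, on it a glass dish (54 mm wide, top at 20 mm) under a blue handle bar 64 (own x) x 10 (y) x 18 mm high, flush with the carrier's top, on steel posts at its ends. z up. Starts on the mat (4 mm thick). In a pocket its top is 6 mm below the roof: fingers must reach into the port.
- carrierC_mid (a point): Middle of a dish carrier, 39 mm above its underside; may be absent. 78 mm tall, 130 to 210 g: white foot 66 x 66 x 6 mm, on it a glass dish (54 mm wide, top at 20 mm) under a blue handle bar 64 (own x) x 10 (y) x 18 mm high, flush with the carrier's top, on steel posts at its ends. z up. Starts on the mat (4 mm thick). In a pocket its top is 6 mm below the roof: fingers must reach into the port.
- carrierD_mid (a point): Middle of a dish carrier, 39 mm above its underside; may be absent. 78 mm tall, 130 to 210 g: white foot 66 x 66 x 6 mm, on it a glass dish (54 mm wide, top at 20 mm) under a blue handle bar 64 (own x) x 10 (y) x 18 mm high, flush with the carrier's top, on steel posts at its ends. z up. Starts on the mat (4 mm thick). In a pocket its top is 6 mm below the roof: fingers must reach into the port.
- amber_bottle: Amber bottle 60 mm across, 130 mm tall; origin under its middle. Leave alone.
- dish_stack: Stack of three glass dishes, 60 mm across, 40 mm tall; origin under its middle. Leave alone.
- beaker: Glass beaker 66 mm across, 85 mm tall; origin under its middle. Leave alone.
- slide_box: Green and white slide box 87 x 102 x 32 mm; origin under its middle. Leave alone.
- marker: White marker pen with a red cap, 120 x 12 x 12 mm, lying along its x; origin under its middle. Leave alone.

How it is judged (in metres and radians):
On the way, in this order (a step that is already met when the one before it is completed fails the run):
1. all the carriers sit in pockets and the blank closes the port (((horizontal distance between carrierA_mid and pocket1 below 0.016 m and z of carrierA_mid in the frame of pocket1 between 0.035 and 0.0425 m) or (horizontal distance between carrierA_mid and pocket2 below 0.016 m and z of carrierA_mid in the frame of pocket2 between 0.035 and 0.0425 m) or (horizontal distance between carrierA_mid and pocket3 below 0.016 m and z of carrierA_mid in the frame of pocket3 between 0.035 and 0.0425 m)) and angle between each of carrierA_mid, carrierB_mid, carrierC_mid, carrierD_mid's own z axis and vertical below 0.08 rad and linear speed of each of carrierA, carrierB, carrierC, carrierD below 0.02 m/s and ((horizontal distance between carrierB_mid and pocket1 below 0.016 m and z of carrierB_mid in the frame of pocket1 between 0.035 and 0.0425 m) or (horizontal distance between carrierB_mid and pocket2 below 0.016 m and z of carrierB_mid in the frame of pocket2 between 0.035 and 0.0425 m) or (horizontal distance between carrierB_mid and pocket3 below 0.016 m and z of carrierB_mid in the frame of pocket3 between 0.035 and 0.0425 m)) and ((horizontal distance between carrierC_mid and pocket1 below 0.016 m and z of carrierC_mid in the frame of pocket1 between 0.035 and 0.0425 m) or (horizontal distance between carrierC_mid and pocket2 below 0.016 m and z of carrierC_mid in the frame of pocket2 between 0.035 and 0.0425 m) or (horizontal distance between carrierC_mid and pocket3 below 0.016 m and z of carrierC_mid in the frame of pocket3 between 0.035 and 0.0425 m)) and ((horizontal distance between carrierD_mid and pocket1 below 0.016 m and z of carrierD_mid in the frame of pocket1 between 0.035 and 0.0425 m) or (horizontal distance between carrierD_mid and pocket2 below 0.016 m and z of carrierD_mid in the frame of pocket2 between 0.035 and 0.0425 m) or (horizontal distance between carrierD_mid and pocket3 below 0.016 m and z of carrierD_mid in the frame of pocket3 between 0.035 and 0.0425 m)) and horizontal distance between blank and port_center below 0.008 m and velocity of joint carousel between -0.05 and 0.05 rad/s), for 0.2 s.
2. then the green start button is pressed (value of joint start_button above 0.0035 m), for 0.02 s.
At the end, for the whole second after the job is handed in: Every carrier present stands upright (0.08 rad), at rest, in its own carousel pocket, foot on the floor, centre within 16 mm of the pocket's; the orange blank's centre is within 8 mm of the port's seen from above, and the carousel is still; the button is let go (all of step 1 and value of joint start_button below 0.002 m); the robot touches nothing.
It fails at once if anything touches the blue rim of the port (more than 0.5 N) (contact force between port_rim and anything else above 0.5 N).
It fails at once if a carrier falls through the port (faster than 0.6 m/s on the way down) ((linear speed of carrierA above 0.6 m/s and horizontal distance between carrierA_mid and port_center below 0.06 m and height (world z) of carrierA_mid between 0.087 and 0.135 m) or (linear speed of carrierB above 0.6 m/s and horizontal distance between carrierB_mid and port_center below 0.06 m and height (world z) of carrierB_mid between 0.087 and 0.135 m) or (linear speed of carrierC above 0.6 m/s and horizontal distance between carrierC_mid and port_center below 0.06 m and height (world z) of carrierC_mid between 0.087 and 0.135 m) or (linear speed of carrierD above 0.6 m/s and horizontal distance between carrierD_mid and port_center below 0.06 m and height (world z) of carrierD_mid between 0.087 and 0.135 m)).
It fails at once if another thing on the bench is shifted by more than 40 mm (distance of any of amber_bottle, dish_stack, beaker, slide_box, marker from where it was at the start of the episode above 0.04 m).
Of carrierA, carrierB, carrierC, carrierD only 2 to 3 are there at a start; the rules pass over those that are not, and their reading is None.
At some moment in a run one of carrierA, carrierB, carrierC, carrierD may be knocked a few centimetres aside while the robot is not near it.
It also fails if it takes over 210 s, if anything falls off the work surface, if the arm or the gripper's body presses on something with over 40 N, if the wrist force passes 120 N, or if a joint passes its speed limit or range.

## Working session

There is one attempt and no reset: what is moved stays moved. The work goes in short steps, Python scripts to look and compute and a shell command to move; the robot and the scene stay as the last step left them, time stands still between calls to the robot, and variables do not carry over. Pictures are saved under pics/ and viewed, about 12 in all and at most 16, crops included, and the job is handed in when it is done.

```bash
ls; mkdir -p pics; python3 - <<'E'
from workcell import bot
import cv2,numpy as np
print(bot.get_obs())
for n in("scene","top"):
    im=bot.camera(n); cv2.imwrite(f"pics/{n}0.png",im[:,:,::-1])
    print(n,bot.get_calibration(n))
    for t in("chamber","port_center","knob_grip","start_button_top","blank","pocket1","carrierA_mid","amber_bottle","dish_stack","beaker","slide_box","marker"):
        print(t,[(np.round(d["uv"],1).tolist(),round(d["confidence"],2)) for d in bot.mark_of(n,t)])
print(bot.get_calibration("wrist"))
E
```

```text
pics
{'time': 0.0, 'q': array([6.84691455e+01, 5.01024763e+00, 1.00327042e+01, 9.51004335e+01,
       5.20112175e-04, 8.99995216e+01]), 'qd': array([-0.05221608,  0.07666605, -0.02666247,  0.08171699, -0.02339138,
        0.11108436]), 'joint_efforts': array([-1.64721663e-03, -5.20386779e+01,  4.64807832e+01,  1.63442502e-02,
       -9.31343016e-05,  1.87779887e-05]), 'ee_pos': array([0.20174279, 0.51135399, 0.20077562]), 'tcp_rot': array([-1.79922023e+02, -5.20762719e-04,  1.58469623e+02]), 'wrist_force': array([ 0.06829122, -0.4439992 , -0.38413971]), 'torque': array([-0.00893772, -0.01234253, -0.04451117]), 'opening': 0.08539474448177604}
scene {'intrinsics': array([[385.20385798,   0.        , 322.61548478],
       [  0.        , 385.20385798, 204.17125053],
       [  0.        ,   0.        ,   1.        ]]), 'pose': array([[ 0.65727641,  0.4242192 , -0.62291717,  1.26770387],
       [ 0.75363931, -0.36564674,  0.54619617, -0.75268379],
       [ 0.00393927, -0.82845672, -0.56003924,  0.80758514],
       [ 0.        ,  0.        ,  0.        ,  1.        ]])}
chamber [([249.0, 24
[... 1125 characters left out ...]
)]
amber_bottle [([458.7, 202.0], 0.63)]
dish_stack [([334.1, 132.6], 0.91)]
beaker [([466.3, 247.4], 0.56)]
slide_box [([177.1, 300.7], 0.96)]
marker [([373.9, 295.5], 0.6)]
{'intrinsics': array([[309.70691629,   0.        , 320.83314259],
       [  0.        , 309.70691629, 194.70416799],
       [  0.        ,   0.        ,   1.        ]]), 'T_tool_cam': array([[-1.59244586e-04, -9.63288327e-01, -2.68468944e-01,
         6.75223459e-02],
       [ 9.99999983e-01, -1.27368052e-04, -1.36151411e-04,
        -1.46289329e-03],
       [ 9.69586984e-05, -2.68468961e-01,  9.63288330e-01,
        -1.73031679e-01],
       [ 0.00000000e+00,  0.00000000e+00,  0.00000000e+00,
         1.00000000e+00]])}
```

View pics/top0.png

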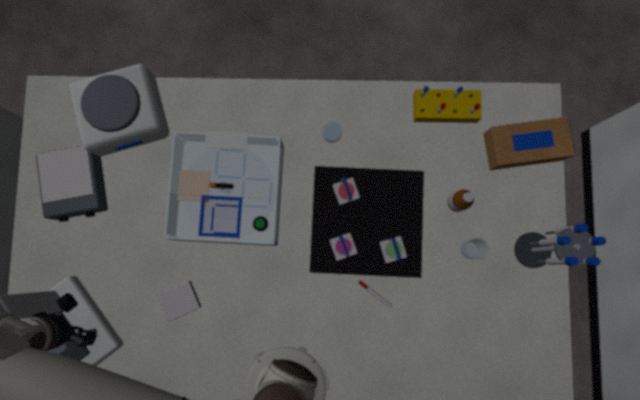

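View pics/scene0.png

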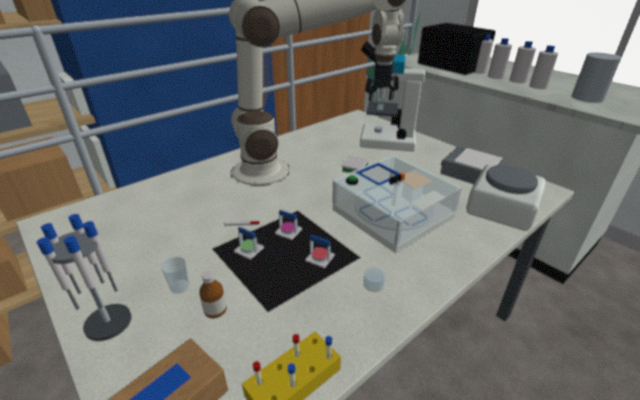

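The top view shows three carriers, at about (346,190), (343,246) and (393,249). The chamber's rim is at (221,216), and the orange blank is on the left at (194,185), so pocket1 is under the port.

```bash
cat > h.py <<'E'
from workcell import bot
import numpy as np, cv2
from scipy.spatial.transform import Rotation as R
def tool():
    o=bot.get_obs(); T=np.eye(4); T[:3,:3]=R.from_euler('xyz',o['tcp_rot'],degrees=True).as_matrix(); T[:3,3]=o['ee_pos']; return T
def world(cam,uv,z,T=None):
    "pixels -> world points on the plane at height z (T: tool pose for wrist)"
    c=bot.get_calibration(cam); K=c['intrinsics']; uv=np.atleast_2d(np.asarray(uv,float))
    p=(uv-K[:2,2])/K[0,0]
    if cam=='wrist':
        r=np.linalg.norm(p,axis=1)+1e-9; d=np.c_[p*(np.sin(r)/r)[:,None],np.cos(r)]; P=T@c['T_tool_cam']
    else: d=np.c_[p,np.ones(len(p))]; P=c['pose']
    d=d@P[:3,:3].T; return P[:3,3]+d*((z-P[2,3])/d[:,2])[:,None]
def go(x,y,z,yaw=None):
    "prints tool-frame move (cm, rad) to TCP x,y,z pointing down, tool yaw (mod 180 nearest)"
    T=tool(); d=T[:3,:3].T@(np.array([x,y,z])-T[:3,3])*100
    e=R.from_matrix(T[:3,:3]).as_euler('xyz',degrees=True); y0=e[2]
    if yaw is None: yaw=y0
    else: yaw=y0+((yaw-y0+90)%180-90)
    rv=R.from_matrix(T[:3,:3].T@R.from_euler('xyz',[180,0,yaw],degrees=True).as_matrix()).as_rotvec()
    print('move cm',d.round(2),'rot',rv.round(3),'tcp',T[:3,3].round(4),e.round(2), 'yaw->',round(yaw,1),'q6',bot.get_obs()['q'][5].round(1))
def snap(name,f=None):
    T=tool(); im=bot.camera(name)
    if f: cv2.imwrite('pics/'+f,im[:,:,::-1])
    return im,T
E
python3 - <<'E'
from h import *
for n,p,z in[("port",(223.4,218.9),.132),("portpix",(221,216),.132),("knob",(224.8,186.6),.147),("button",(263.9,221.2),.14),("A",(346.9,190.1),.043),("pk1",(227.4,219.6),.04),("c2",(343,246),.043),("c3",(393,249),.043),("chamber",(230.7,193.1),0)]:
    print(n,world("top",p,z)[0].round(3))
go(.40,.15,.40)
E
```

```text
port [0.484 0.177 0.132]
portpix [0.492 0.184 0.132]
knob [0.573 0.174 0.147]
button [0.479 0.062 0.14 ]
A [ 0.585 -0.173  0.043]
pk1 [0.49  0.183 0.04 ]
c2 [ 0.417 -0.163  0.043]
c3 [ 0.411 -0.311  0.043]
chamber [0.576 0.184 0.   ]
move cm [-31.7  -26.37 -19.85] rot [-0.  0. -0.] tcp [0.2019 0.5116 0.2015] [-180.      0.    158.47] yaw-> 158.5 q6 90.0
```

```bash
python3 -m pendant '[[[-4,0,-4,0,0,0.12,40],[-4,0,-4,0,0,0.12,40],[-4,0,-4,0,0,0.12,40],[-2,-2,-2,0,0,0.12,40],[-2,-3,0,0,0,0.12,40]]]' 40; python3 - <<'E'
from h import *
go(.49,.15,.30,90)
E
```

```text
time: 1.72
ee_pos: [0.2767, 0.4049, 0.3126]
tcp_rot: [-179.4, 0.3, 123.3]
wrist_force: [1.5, 0.1, 0.4]
opening: 0.0345
move cm [-33.01   3.85   1.41] rot [-0.008  0.008  0.581] tcp [0.2767 0.4049 0.3126] [-179.44    0.33  123.3 ] yaw-> 90.0 q6 112.4
```

```bash
python3 -m pendant '[[[-4,1,0,0,0,0.12,40],[-4,0.5,0,0,0,0.12,40],[-4,0,0,0,0,0.12,40],[-4,-1,0,0,0,0.12,40],[-4,-1.5,0,0,0,0.12,40]]]'; python3 - <<'E'
from h import *
go(.49,.15,.30,90)
E
```

```text
time: 2.13
ee_pos: [0.3303, 0.2202, 0.3141]
tcp_rot: [-179.8, 0.5, 87.6]
wrist_force: [0.8, -0.5, 0.5]
opening: 0.0344
move cm [-6.35 16.25  1.41] rot [-0.004  0.009 -0.041] tcp [0.3303 0.2202 0.3141] [-179.77    0.53   87.64] yaw-> 90.0 q6 126.3
```

```bash
python3 -m pendant '[[[-1.5,4,0.3,0,0,-0.04,40],[-1.5,4,0.3,0,0,0,40],[-1.5,4,0.3,0,0,0,40],[-1.5,4,0.3,0,0,0,40],[0,0,0,0,0,0,40]]]'; python3 - <<'E'
from h import *
go(.49,.15,.30,90)
im,T=snap('wrist','w1.png')
for n,z in(("port_center",.132),("knob_grip",.147),("start_button_top",.14),("blank",.12),("pocket1",.04)):
    for d in bot.mark_of('wrist',n): print(n,round(d['confidence'],2),np.round(d['uv'],1),world('wrist',d['uv'],z,T)[0].round(4))
E
```

```text
time: 2.55
ee_pos: [0.4836, 0.1473, 0.3093]
tcp_rot: [179.5, 0.2, 89.1]
wrist_force: [-0.5, 0.7, -0.3]
opening: 0.0343
move cm [0.28 0.63 0.93] rot [ 0.009  0.003 -0.015] tcp [0.4836 0.1473 0.3093] [179.49   0.18  89.11] yaw-> 90.0 q6 108.0
port_center 0.9 [326.7 136.1] [0.4923 0.1841 0.132 ]
knob_grip 0.66 [407.1 139.2] [0.5814 0.1821 0.147 ]
start_button_top 0.93 [313.9 236.4] [0.4754 0.066  0.14  ]
start_button_top 0.55 [377.8 131.9] [0.5491 0.1893 0.14  ]
pocket1 0.84 [327.6 131.3] [0.4962 0.1831 0.04  ]
```

View pics/w1.png

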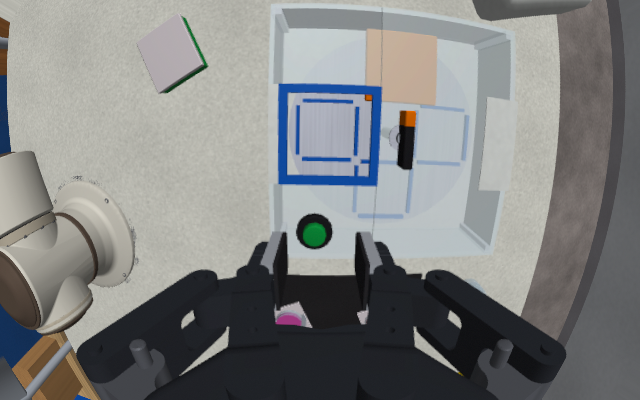

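The wrist view shows the rim with outer corners at about (279,84), (382,88), (378,186) and (278,184). The knob is at (406,139), the button at (314,234), and pocket1 is under the port. Next I'll fit the rim square from its colour.

```bash
cat >> h.py <<'E'
def rim(im,T):
    h=cv2.cvtColor(im,cv2.COLOR_RGB2HSV); m=cv2.inRange(h,(105,170,60),(125,255,255))
    n,l,s,_=cv2.connectedComponentsWithStats(m); b=np.argsort(-s[1:,4])[0]+1
    c=max(cv2.findContours((l==b).astype(np.uint8),0,1)[0],key=cv2.contourArea)[:,0]
    w=world('wrist',c,.132,T)[:,:2]
    (cx,cy),(a,bb),ang=cv2.minAreaRect((w*1000).astype(np.float32)); print('rim',round(cx,1),round(cy,1),round(a,1),round(bb,1),round(ang,2),s[b])
E
python3 - <<'E'
from h import *
im=cv2.imread('pics/w1.png')[:,:,::-1].copy(); T=tool(); rim(im,T)
E
```

```text
rim 489.9 188.9 116.0 116.6 88.46 [ 278   84  103  101 3035]
```

```bash
python3 -m pendant '[[[2,0.4,0,0.008,0,0.01,40],[1,0,0,0,0,0,40],[0,0,0,0,0,0,40],[0,0,0,0,0,0,40],[0,0,0,0,0,0,40]]]'; python3 - <<'E'
from h import *
im,T=snap('wrist')
rim(im,T)
for n,z in(("port_center",.132),("knob_grip",.147),("start_button_top",.14),("start_button_top",.15)):
    for d in bot.mark_of('wrist',n): print(n,round(d['confidence'],2),np.round(d['uv'],1),world('wrist',d['uv'],z,T)[0].round(4))
go(.490,.189,.25,88.5)
E
```

```text
time: 3.27
ee_pos: [0.4791, 0.1837, 0.3159]
tcp_rot: [179.5, -0.0, 89.2]
wrist_force: [-0.1, -0.2, -0.9]
opening: 0.0344
rim 494.9 185.4 114.9 115.0 87.81 [ 284  116  100   98 3014]
port_center 0.91 [332.9 167.9] [0.4947 0.1831 0.132 ]
knob_grip 0.93 [407.  168.2] [0.58  0.185 0.147]
start_button_top 0.55 [318.7 262.2] [0.4761 0.0644 0.14  ]
start_button_top 0.55 [318.7 262.2] [0.4762 0.0697 0.15  ]
move cm [0.6  0.98 6.57] rot [ 0.008 -0.     0.01 ] tcp [0.4796 0.1831 0.3156] [ 1.7955e+02 -2.0000e-02  8.9090e+01] yaw-> 88.5 q6 111.9
```

```bash
python3 -m pendant '[[[-4,0,0,0.008,0,0,40],[-4,0,0,0,0,0,40],[-4,0,0,0,0,0,40],[-4,0,0,0,0,0,40],[-4,0,0,0,0,0,40]]]' && python3 -m pendant '[[[-4,0,0,0,0,0,40],[-4,0,0,0,0,0,40],[-4,0,0,0,0,0,40],[-4,0,0,0,0,0,40],[-4,0,0,0,0,0,40]]]' && python3 -m pendant '[[[-4,0,0,0,0,0,40],[-4,0,0,0,0,0,40],[-2,0,0,0,0,0,40],[0,0,0,0,0,0,40],[0,0,0,0,0,0,40]]]';  python3 - <<'E'
from h import *
im,T=snap('wrist','w2.png')
for d in bot.mark_of('wrist','carrierA_mid'): print(round(d['confidence'],2),np.round(d['uv'],1),world('wrist',d['uv'],.043,T)[0].round(4))
for d in bot.masks_of('wrist','carrierA_mid'):print(d['extent'],round(d['confidence'],2))
go(.5,-.36,.3,90)
E
```

```text
time: 3.93
ee_pos: [0.4764, -0.018, 0.3135]
tcp_rot: [-179.9, -0.1, 89.7]
wrist_force: [0.7, -0.1, -0.1]
opening: 0.0344
time: 4.35
ee_pos: [0.472, -0.2268, 0.314]
tcp_rot: [-180.0, -0.0, 89.6]
wrist_force: [2.2, 0.7, 0.1]
opening: 0.0336
time: 4.77
ee_pos: [0.4672, -0.3398, 0.3111]
tcp_rot: [-179.8, -0.1, 89.0]
wrist_force: [-0.1, 0.1, 0.6]
opening: 0.0344
0.82 [406.6  45.4] [ 0.5925 -0.1754  0.043 ]
[480.5, 11.1, 522.8, 53.7] 0.69
[374.8, 23.7, 435.9, 72.6] 0.61
[183.0, 79.3, 228.2, 142.5] 0.45
move cm [-2.18  3.26  1.17] rot [-0.002 -0.001 -0.014] tcp [ 0.4677 -0.3378  0.3118] [-1.7988e+02 -3.0000e-02  8.9190e+01] yaw-> 90.0 q6 55.0
```

View pics/w2.png

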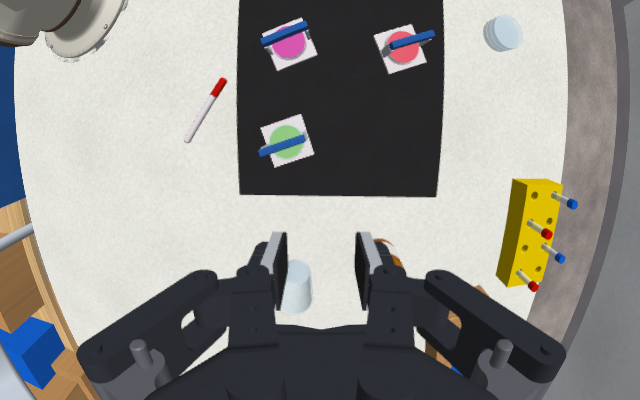

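The wrist view shows the three carriers' bars at about magenta (285,35), red (405,42) and green (283,146), each roughly 15-20° off world x.

```bash
cat >> h.py <<'E'
def bars(im,T,z=.082,amin=60,amax=3000):
    h=cv2.cvtColor(im,cv2.COLOR_RGB2HSV); m=cv2.inRange(h,(100,110,40),(125,255,255))
    m=cv2.morphologyEx(m,cv2.MORPH_CLOSE,np.ones((3,3),np.uint8))
    n,l,s,cc=cv2.connectedComponentsWithStats(m)
    for i in range(1,n):
        if not amin<s[i,4]<amax: continue
        w=world('wrist',np.argwhere(l==i)[:,::-1],z,T)[:,:2]; (cx,cy),sz,_=cv2.minAreaRect((w*1000).astype(np.float32))
        v=np.linalg.eigh(np.cov(w.T))[1][:,1]
        print('bar pix',cc[i].round(0),s[i,4],'world mm',round(cx,1),round(cy,1),'size',np.round(sz,1),'yaw',round(np.degrees(np.arctan2(v[1],v[0]))%180,1))
E
python3 - <<'E'
from h import *
im=cv2.imread('pics/w2.png')[:,:,::-1].copy(); T=tool(); bars(im,T)
go(.42,-.25,.25,198)
E
```

```text
bar pix [284.  33.] 454 world mm 422.0 -166.5 size [65.1 13.7] yaw 20.9
bar pix [413.  39.] 361 world mm 590.0 -171.7 size [68.2 11.9] yaw 21.4
bar pix [  8. 133.] 2700 world mm -163.1 -239.9 size [352.1 121.5] yaw 83.8
bar pix [281. 146.] 363 world mm 415.3 -315.9 size [64.4 10.6] yaw 17.6
bar pix [572. 204.] 92 world mm 910.7 -405.8 size [16.2 33.1] yaw 162.1
bar pix [560. 258.] 82 world mm 911.0 -511.9 size [16.5 33.8] yaw 149.5
bar pix [ 33. 350.] 2868 world mm -439.6 -859.1 size [587.3 235.4] yaw 35.2
move cm [ 8.71 -4.88  6.19] rot [-2.000e-03  1.000e-03  1.242e+00] tcp [ 0.4677 -0.3378  0.3118] [-1.7988e+02 -3.0000e-02  8.9190e+01] yaw-> 18.0 q6 55.0
```

```bash
python3 -m pendant '[[[2,-5,0,0,0,-0.12,45],[0,0,1,0,0,-0.12,45],[0,0,1,0,0,-0.12,45],[0,0,1,0,0,-0.12,45],[0,0,1,0,0,-0.12,45]]]' && python3 -m pendant '[[[0,0,1,0,0,-0.12,45],[0,0,1,0,0,-0.12,45],[0,0,1,0,0,-0.12,45],[0,0,1,0,0,-0.12,45],[0,0,1,0,0,-0.12,45]]]' && python3 -m pendant '[[[0,0,1,0,0,-0.12,45],[0,0,1,0,0,-0.12,45],[0,0,1,0,0,-0.12,45],[0,0,0,0,0,-0.12,45],[0,0,0,0,0,-0.12,45]]]';  python3 - <<'E'
from h import *
go(.415,-.316,.15,197.6)
E
```

```text
time: 5.33
ee_pos: [0.4298, -0.3153, 0.2692]
tcp_rot: [-179.9, -0.3, 124.9]
wrist_force: [-0.1, 0.4, 0.2]
opening: 0.038
time: 5.75
ee_pos: [0.431, -0.3076, 0.2203]
tcp_rot: [180.0, 0.0, 160.7]
wrist_force: [0.1, 0.9, 0.1]
opening: 0.0387
time: 6.17
ee_pos: [0.432, -0.2995, 0.1895]
tcp_rot: [-179.9, 0.2, -163.5]
wrist_force: [-0.8, 0.2, 0.2]
opening: 0.0385
move cm [ 2.11 -1.1   3.95] rot [-0.001  0.003 -0.019] tcp [ 0.432  -0.2995  0.1895] [-1.7994e+02  1.7000e-01 -1.6349e+02] yaw-> -162.4 q6 -51.3
```

```bash
python3 -m pendant '[[[2,-1.1,1.5,0,0,-0.02,45],[0,0,0,0,0,0,45],[0,0,0,0,0,0,45]]]' && python3 - <<'E'
from h import *
im,T=snap('wrist','w3.png')
bars(im,T,amax=20000)
go(.415,-.316,.15,197.6)
E
```

```text
time: 6.42
ee_pos: [0.417, -0.3118, 0.1756]
tcp_rot: [-179.8, 0.3, -161.4]
wrist_force: [0.2, 0.1, -0.6]
opening: 0.0384
bar pix [317. 182.] 777 world mm 413.9 -318.2 size [65.  10.1] yaw 17.1
bar pix [456. 233.] 902 world mm 419.6 -170.6 size [68.5 17.7] yaw 22.1
bar pix [ 26. 294.] 847 world mm 740.4 -722.0 size [ 51.6 122.6] yaw 99.0
bar pix [608. 344.] 933 world mm 528.0 305.0 size [153.  143.4] yaw 89.4
move cm [ 0.33 -0.34  2.54] rot [-0.003  0.005  0.017] tcp [ 0.4169 -0.3117  0.1754] [-179.84    0.27 -161.44] yaw-> -162.4 q6 -55.4
```

View pics/w3.png

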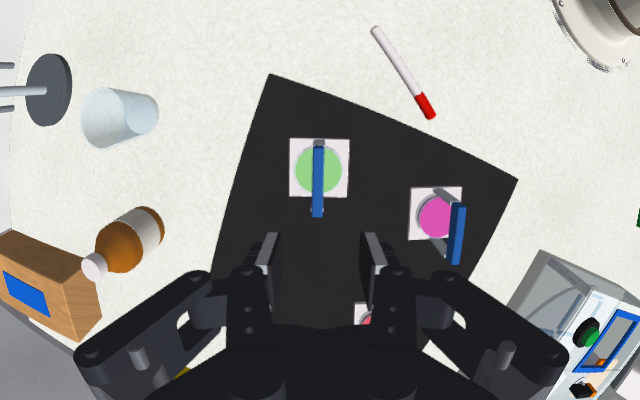

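The green bar is centred at (317,182), between the jaw planes, and its measured size matches. I'll descend on it.

```bash
python3 -m pendant '[[[0.5,-0.6,3,0,0,0.02,45],[0,0,3,0,0,0,45],[0,0,2,0,0,0,45],[0,0,0,0,0,0,45]]]' && python3 - <<'E'
from h import *
go(.4139,-.3182,.054,197.1)
E
```

```text
time: 6.8
ee_pos: [0.4179, -0.3173, 0.0973]
tcp_rot: [-179.5, 0.6, -162.6]
wrist_force: [-0.9, 0.4, -0.1]
opening: 0.0383
move cm [0.45 0.08 4.33] rot [-0.009  0.01   0.005] tcp [ 0.4179 -0.3173  0.0973] [-179.47    0.57 -162.59] yaw-> -162.9 q6 -54.7
```

```bash
python3 -m pendant '[[[0.4,0.1,2,-0.009,0.01,0,45],[0,0,1.5,0,0,0,45],[0,0,0.8,0,0,0,45],[0,0,0,0,0,0,45],[0,0,0,0,0,0,45]]]' && python3 - <<'E'
from h import *
go(.4139,-.3182,.054,197.1)
E
```

```text
time: 7.22
ee_pos: [0.4172, -0.316, 0.0591]
tcp_rot: [-179.8, 0.2, -162.5]
wrist_force: [0.1, -0.4, 0.2]
opening: 0.0387
move cm [ 0.38 -0.11  0.5 ] rot [-0.004  0.003  0.007] tcp [ 0.4172 -0.316   0.0591] [-179.77    0.18 -162.51] yaw-> -162.9 q6 -54.6
```

```bash
python3 -m pendant '[[[0.5,-0.1,0.6,-0.004,0.003,0,45],[0.1,0,0,0,0,0,45],[0,0,0,0,0,0,0],[0,0,0,0,0,0,0],[0,0,0,0,0,0,0]]]' 50 && python3 -m pendant '[[[0,0,0,0,0,0,0],[0,0,0,0,0,0,0],[0,0,0,0,0,0,0],[0,0,0,0,0,0,0]]]' && python3 - <<'E'
from h import *
go(.4139,-.3182,.054,197.1)
E
```

```text
time: 7.63
ee_pos: [0.4132, -0.3201, 0.0572]
tcp_rot: [-179.7, 0.2, -162.5]
wrist_force: [-0.0, 0.0, 0.4]
opening: 0.0026
time: 7.97
ee_pos: [0.4134, -0.3204, 0.0579]
tcp_rot: [-179.7, 0.2, -162.5]
wrist_force: [0.0, -0.9, -0.3]
opening: 0.0001
move cm [-0.11  0.2   0.39] rot [-0.005  0.004  0.007] tcp [ 0.4134 -0.3204  0.0579] [-179.7     0.22 -162.52] yaw-> -162.9 q6 -55.3
```

The jaws shut on nothing, so I'll look before moving.

```bash
python3 - <<'E'
from h import *
im,T=snap('wrist','w4.png')
bars(im,T,amax=20000)
E
```

```text
bar pix [328. 207.] 948 world mm 395.7 -323.4 size [31.8  9.3] yaw 18.9
bar pix [524. 289.] 1517 world mm 412.6 -176.6 size [60.4 23.5] yaw 27.2
bar pix [  4. 359.] 202 world mm 764.9 -681.8 size [ 30.5 117.1] yaw 149.2
```

View pics/w4.png

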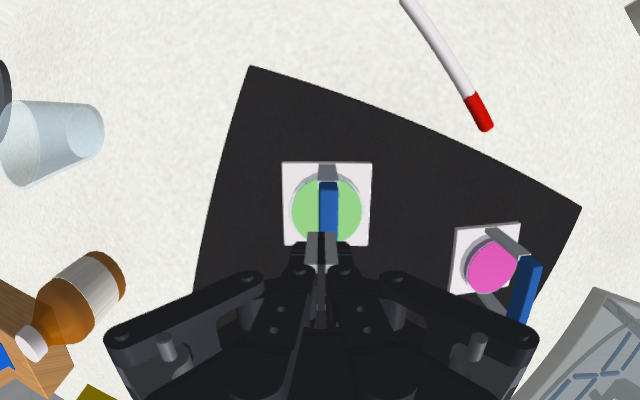

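```bash
python3 - <<'E'
import cv2
im=cv2.imread('pics/w4.png')[150:340,240:410]; cv2.imwrite('pics/w4c.png',cv2.resize(im,None,fx=3.1,fy=3.1,interpolation=cv2.INTER_CUBIC))
E
```

```text
(no output)
```

View pics/w4c.png

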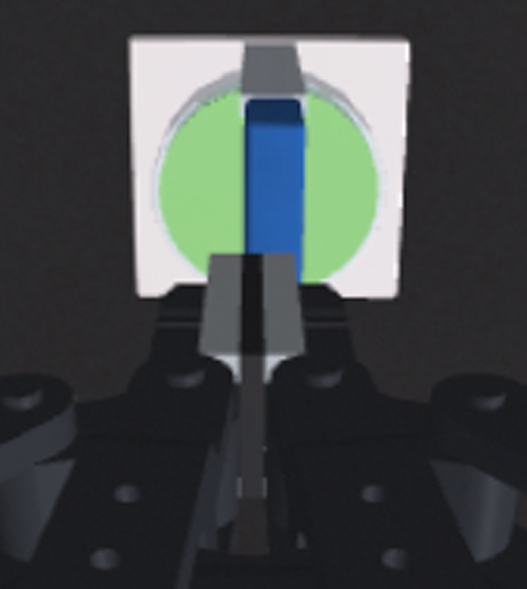

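The jaws shut above the bar, and the bar passes underneath the tips at about (328,182-240). In this view the tips look higher than the nominal TCP. I'll reopen, go lower (TCP 0.034 is still above the dish top) and look again.

```bash
python3 -m pendant '[[[0,0.2,0,0,0,0,45],[0,0,0,0,0,0,45],[0,0,0,0,0,0,45],[0,0,0,0,0,0,45]]]' && python3 -m pendant '[[[0,0.2,0.8,0,0,0,45],[0,0,0.8,0,0,0,45],[0,0,0.8,0,0,0,45],[0,0,0,0,0,0,45]]]' && python3 - <<'E'
from h import *
im,T=snap('wrist')
cv2.imwrite('pics/w5.png',cv2.resize(im[140:340,200:440,::-1],None,fx=2.5,fy=2.5))
bars(im,T,amax=20000)
go(.4139,-.3182,.054,197.1)
E
```

```text
time: 8.35
ee_pos: [0.4127, -0.3182, 0.0577]
tcp_rot: [-179.7, 0.2, -162.5]
wrist_force: [-0.7, 0.2, 0.1]
opening: 0.0384
time: 8.68
ee_pos: [0.4121, -0.316, 0.0311]
tcp_rot: [-179.7, 0.2, -162.5]
wrist_force: [0.0, -0.3, -0.8]
opening: 0.0384
bar pix [318. 260.] 2882 world mm 412.2 -318.3 size [68.  10.3] yaw 17.0
bar pix [542. 301.] 1334 world mm 405.6 -180.6 size [48.1 25.1] yaw 40.4
move cm [-0.11 -0.26 -2.22] rot [-0.005  0.004  0.007] tcp [ 0.4122 -0.3162  0.0318] [-179.7     0.22 -162.51] yaw-> -162.9 q6 -55.0
```

View pics/w5.png

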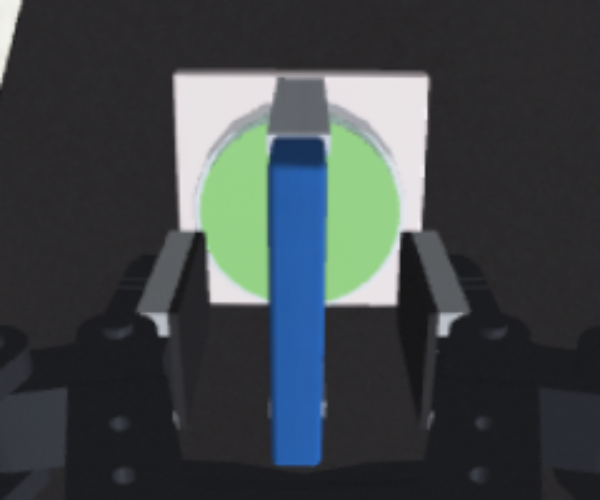

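The bar now lies clear between the pads, at about (318,260). I'll close on it.

```bash
python3 -m pendant '[[[-0.1,-0.2,0,0,0,0,0],[0,0,0,0,0,0,0],[0,0,0,0,0,0,0],[0,0,0,0,0,0,0],[0,0,0,0,0,0,0]]]' 50 && python3 - <<'E'
from h import *
im,T=snap('wrist')
cv2.imwrite('pics/w6.png',cv2.resize(im[140:340,200:440,::-1],None,fx=2.5,fy=2.5))
go(.4139,-.3182,.054,197.1); print(bot.get_obs()['opening'])
E
```

```text
time: 9.15
ee_pos: [0.4138, -0.3179, 0.0315]
tcp_rot: [-179.7, 0.2, -162.5]
wrist_force: [-0.3, -1.0, -1.5]
opening: 0.0088
move cm [-0.01 -0.04 -2.25] rot [-0.005  0.003  0.007] tcp [ 0.4138 -0.3179  0.0315] [-179.74    0.2  -162.51] yaw-> -162.9 q6 -55.0
0.00855978695624236
```

View pics/w6.png

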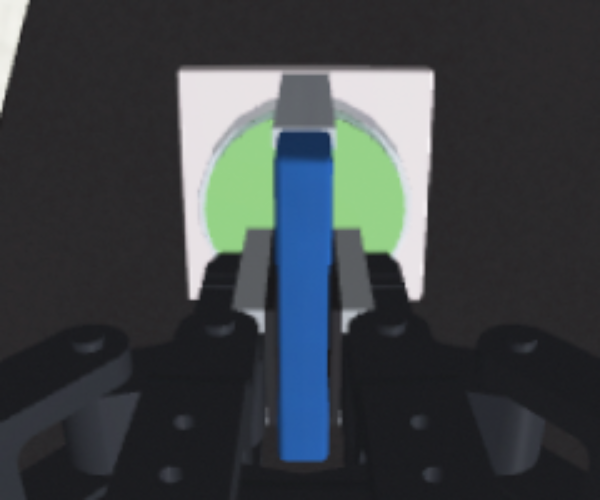

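Gripped, with the opening at 8.7 mm. The fingers' real ends are evidently about 30 mm short of the nominal TCP, which I'll allow for. Lifting, then moving toward the port.

```bash
python3 -m pendant '[[[0,0,-1,0,0,0,0],[0,0,-2,0,0,0,0],[0,0,-3,0,0,0,0],[0,0,-4,0,0,0,0],[0,0,-4,0,0,0,0]]]' && python3 -m pendant '[[[0,0,-4,0,0,0,0],[0,0,-4,0,0,0,0],[0,0,-2,0,0,0,0],[0,0,0,0,0,0,0],[0,0,0,0,0,0,0]]]' && python3 - <<'E'
from h import *
print(bot.get_obs()['opening']); go(.4935,.185,.24,178.4)
E
```

```text
time: 9.62
ee_pos: [0.409, -0.3143, 0.1693]
tcp_rot: [179.5, -0.3, -162.5]
wrist_force: [0.6, -1.3, -1.3]
opening: 0.009
time: 10.03
ee_pos: [0.4097, -0.3149, 0.2865]
tcp_rot: [-179.8, 0.2, -162.5]
wrist_force: [0.5, -0.2, -2.4]
opening: 0.0089
0.008949828750863371
move cm [-22.99  45.19   4.53] rot [-0.004  0.004  0.333] tcp [ 0.4097 -0.3149  0.2865] [-179.75    0.18 -162.52] yaw-> -181.6 q6 -55.0
```

```bash
python3 -m pendant '[[[-1,2,0,0,0,0.07,0],[-1.5,3,0,0,0,0.07,0],[-1.5,3,0,0,0,0.07,0],[-1.5,3,0,0,0,0.07,0],[-1.5,3,0,0,0,0.05,0]]]' && python3 -m pendant '[[[-0.8,3.3,0,0,0,0,0],[-0.8,3.3,0,0,0,0,0],[-0.8,3.3,0,0,0,0,0],[-0.8,3.3,0,0,0,0,0],[-0.8,3.3,0,0,0,0,0]]]' && python3 - <<'E'
from h import *
go(.4935,.185,.24,178.4)
E
```

```text
time: 10.45
ee_pos: [0.4557, -0.1663, 0.2806]
tcp_rot: [-179.9, -0.1, 177.3]
wrist_force: [1.4, -1.2, -2.1]
opening: 0.0088
time: 10.87
ee_pos: [0.5029, 0.0047, 0.2724]
tcp_rot: [-179.9, -0.6, 176.9]
wrist_force: [0.8, -1.3, -2.1]
opening: 0.0085
move cm [ 1.86 17.96  3.23] rot [-0.001 -0.011 -0.025] tcp [0.5029 0.0047 0.2724] [-179.91   -0.64  176.94] yaw-> 178.4 q6 3.6
```

```bash
python3 -m pendant '[[[0.4,3.6,-0.5,0,-0.01,-0.02,0],[0.4,3.5,0,0,0,0,0],[0.4,3.5,0,0,0,0,0],[0.3,3,0,0,0,0,0],[0.2,2,0,0,0,0,0]]]' && python3 -m pendant '[[[0,1,0,0,0,0,0],[0,0,0,0,0,0,0],[0,0,0,0,0,0,0],[0,0,0,0,0,0,0]]]' && python3 - <<'E'
from h import *
im,T=snap('wrist','w7.png')
rim(im,T)
for n,z in(("port_center",.132),("knob_grip",.147)):
    for d in bot.mark_of('wrist',n): print(n,round(d['confidence'],2),np.round(d['uv'],1),world('wrist',d['uv'],z,T)[0].round(4))
go(.4935,.185,.24,178.4)
E
```

```text
time: 11.28
ee_pos: [0.4891, 0.1708, 0.2679]
tcp_rot: [-179.8, -0.7, 178.2]
wrist_force: [0.1, -1.1, -1.9]
opening: 0.0087
time: 11.62
ee_pos: [0.4872, 0.1842, 0.2628]
tcp_rot: [-179.6, -1.1, 178.6]
wrist_force: [-0.3, 0.4, -2.1]
opening: 0.0087
rim 580.8 179.7 23.6 163.2 88.54 [ 310  193   23  131 2631]
port_center 0.55 [  0.  151.6] [ 0.4179 -0.3309  0.132 ]
move cm [-0.65  0.14  2.33] rot [-0.006 -0.019  0.002] tcp [0.4874 0.1839 0.2634] [-179.66   -1.09  178.51] yaw-> 178.4 q6 22.1
```

View pics/w7.png

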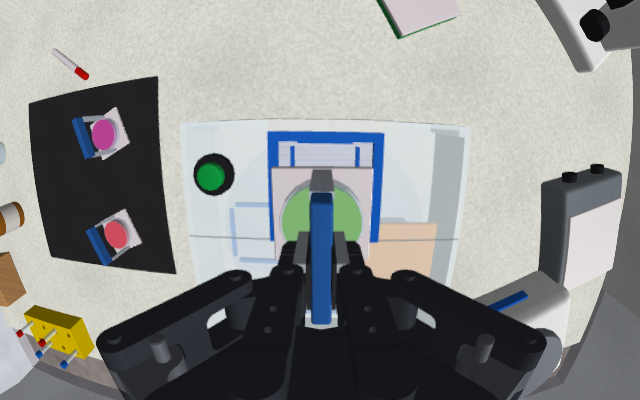

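The rim shows around the carrier, with its front outer corners at (267,132) and (384,133). The foot lies inside it and looks nearly square to it. I'll fit the three visible sides.

```bash
cat >> h.py <<'E'
def rim3(im,T,f=np.radians(-1.5)):
    h=cv2.cvtColor(im,cv2.COLOR_RGB2HSV); m=cv2.inRange(h,(105,150,50),(125,255,255))
    n,l,s,_=cv2.connectedComponentsWithStats(m)
    for b in np.argsort(-s[1:,4])[:4]+1:
        w=world('wrist',np.argwhere(l==b)[:,::-1],.132,T)[:,:2]*1000
        (cx,cy),(a,bb),ang=cv2.minAreaRect(w.astype(np.float32))
        if s[b,2]<90: continue
        ang=(ang+45)%90-45; 
        u=np.array([np.cos(np.radians(ang)),np.sin(np.radians(ang))]);v=np.array([-u[1],u[0]])
        x0=np.percentile(w@u,.3); y0,y1=np.percentile(w@v,[.3,99.7]); c=(x0+58)*u+(y0+y1)/2*v
        print('rim ang',round(ang,2),'width',round(y1-y0,1),'centre',c.round(1))
def foot(im,T,zf):
    "white foot of the held carrier; zf = height of foot top"
    g=im.astype(int); m=((g.min(2)>150)&(g.max(2)-g.min(2)<40)).astype(np.uint8)
    return m
E
python3 - <<'E'
from h import *
im=cv2.imread('pics/w7.png')[:,:,::-1].copy(); T=tool(); rim3(im,T)
# foot corners, top of foot at TCP-27.5+6 mm
z=T[2,3]-.0215
w=world('wrist',[(274,168),(373,168)],z,T); print(z,w.round(4), 'yaw',np.degrees(np.arctan2(*(w[1]-w[0])[[1,0]])), 'mid',w.mean(0).round(4))
E
```

```text
rim ang -2.04 width 115.2 centre [495.7 185.2]
0.2419002202213946 [[0.4547 0.1528 0.2419]
 [0.4562 0.2167 0.2419]] yaw 88.5982485460519 mid [0.4555 0.1847 0.2419]
```

```bash
python3 -m pendant '[[[-0.7,0.2,0.5,-0.006,-0.02,0,0],[0,0,0,0,0,0,0],[0,0,0,0,0,0,0]]]' && python3 - <<'E'
from h import *
go(.494,.1853,.22,178.2)
E
```

```text
time: 12.02
ee_pos: [0.495, 0.1832, 0.2589]
tcp_rot: [180.0, 0.1, 178.3]
wrist_force: [0.7, -1.5, -1.3]
opening: 0.0088
move cm [0.12 0.21 3.89] rot [0.    0.002 0.002] tcp [0.495  0.1832 0.2589] [1.7999e+02 1.3000e-01 1.7830e+02] yaw-> 178.2 q6 22.0
```

```bash
python3 -m pendant '[[[0.1,0.25,1.5,0,0,0,0],[0,0,2.5,0,0,0,0],[0,0,2.5,0,0,0,0],[0,0,1,0,0,0,0],[0,0,0,0,0,0,0]]]' && python3 - <<'E'
from h import *
im,T=snap('wrist'); rim3(im,T)
go(.494,.1853,.15,178.2)
E
```

```text
time: 12.43
ee_pos: [0.4947, 0.1836, 0.1844]
tcp_rot: [179.9, 0.3, 178.1]
wrist_force: [-0.4, 0.6, -1.6]
opening: 0.0088
rim ang -2.06 width 115.4 centre [495.1 185.6]
move cm [0.11 0.16 3.53] rot [ 0.001  0.005 -0.002] tcp [0.4949 0.1836 0.1854] [179.92   0.3  178.09] yaw-> 178.2 q6 22.3
```

```bash
python3 -m pendant '[[[0.1,0.25,1.5,0,0,0,0],[0,0,2,0,0,0,0],[0,0,2,0,0,0,0],[0,0,1.5,0,0,0,0],[0,0,0,0,0,0,0]]]' && python3 - <<'E'
from h import *
go(.494,.1853,.0675,178.2); print(bot.get_obs()['wrist_force'])
E
```

```text
time: 12.9
ee_pos: [0.4976, 0.1868, 0.1222]
tcp_rot: [179.7, 0.8, 178.0]
wrist_force: [0.0, -0.7, -3.0]
opening: 0.0088
move cm [ 0.43 -0.19  5.46] rot [ 0.005  0.014 -0.003] tcp [0.4976 0.1868 0.1222] [179.71   0.8  178.02] yaw-> 178.2 q6 22.6
[ 0.03214171 -0.73152334 -3.02574664]
```

```bash
python3 -m pendant '[[[0.4,-0.2,1,0.005,0.014,0,0],[0.1,0,1.2,0,0,0,0],[0.1,0,1,0,0,0,0],[0,0,0.5,0,0,0,0],[0,0,0,0,0,0,0]]]' && python3 - <<'E'
from h import *
go(.494,.1853,.0675,178.2); print(bot.get_obs()['wrist_force'])
E
```

```text
time: 13.32
ee_pos: [0.4934, 0.1855, 0.0873]
tcp_rot: [179.9, 0.2, 178.0]
wrist_force: [0.2, 0.5, -0.9]
opening: 0.0085
move cm [-0.06 -0.02  1.98] rot [ 0.002  0.004 -0.004] tcp [0.4934 0.1855 0.0873] [179.9    0.21 178.  ] yaw-> 178.2 q6 22.6
[ 0.23926977  0.54787551 -0.93371808]
```

```bash
python3 -m pendant '[[[0,0,0.8,0.002,0.004,0,0],[0,0,0.6,0,0,0,0],[0,0,0,0,0,0,0],[0,0,0,0,0,0,0]]]' && python3 - <<'E'
from h import *
go(.494,.1853,.0675,178.2); print(bot.get_obs()['wrist_force'])
E
```

```text
time: 13.65
ee_pos: [0.4937, 0.1857, 0.0725]
tcp_rot: [-180.0, -0.0, 178.0]
wrist_force: [0.1, 0.7, -0.9]
opening: 0.0086
move cm [-0.03 -0.04  0.5 ] rot [-0.    -0.    -0.003] tcp [0.4937 0.1857 0.0725] [-179.99   -0.    178.  ] yaw-> 178.2 q6 22.6
[ 0.13255168  0.74935212 -0.87279848]
```

```bash
python3 -m pendant '[[[0,0,0.3,0,0,0,0],[0,0,0,0,0,0,0],[0,0,0.3,0,0,0,0],[0,0,0,0,0,0,0]]]' && python3 - <<'E'
from h import *
im,T=snap('wrist')
cv2.imwrite('pics/w8.png',cv2.resize(im[80:340,180:460,::-1],None,fx=2.3,fy=2.3))
go(.494,.1853,.0675,178.2); print(bot.get_obs()['wrist_force'])
E
```

```text
time: 13.98
ee_pos: [0.4944, 0.1863, 0.0678]
tcp_rot: [179.9, 0.1, 178.0]
wrist_force: [-0.3, -0.6, -2.1]
opening: 0.0085
move cm [ 0.05 -0.09  0.02] rot [ 0.001  0.002 -0.003] tcp [0.4945 0.1862 0.0677] [1.7993e+02 1.4000e-01 1.7801e+02] yaw-> 178.2 q6 22.6
[ 0.17521681  0.94487215 -1.22311269]
```

View pics/w8.png

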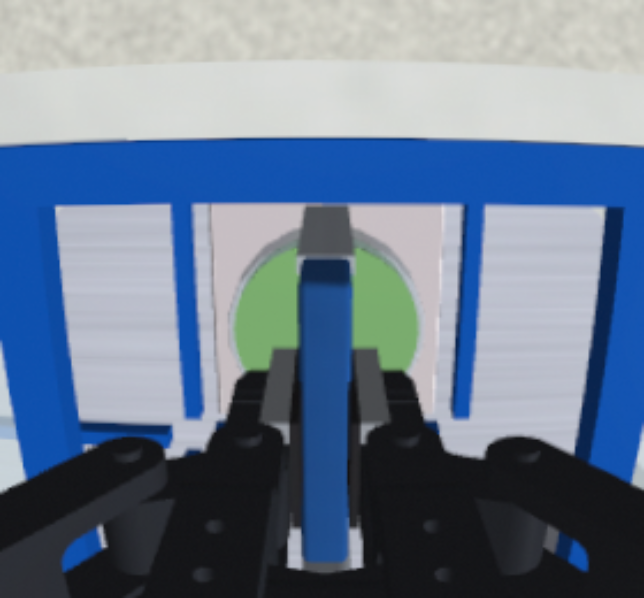

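The foot sits centred between the lips at crop x 185 and 470. I'll keep lowering until contact.

```bash
for i in 1; do python3 -m pendant '[[[0,0,0.15,0,0,0,0],[0,0,0.1,0,0,0,0],[0,0,0,0,0,0,0]]]'; done; python3 -m pendant '[[[0,0,0.15,0,0,0,0],[0,0,0,0,0,0,0],[0,0,0,0,0,0,0]]]'
```

```text
time: 14.28
ee_pos: [0.4947, 0.1866, 0.0676]
tcp_rot: [179.8, 0.3, 178.0]
wrist_force: [-0.6, 0.6, -1.8]
opening: 0.0086
time: 14.53
ee_pos: [0.4953, 0.1872, 0.0676]
tcp_rot: [179.8, 0.4, 178.0]
wrist_force: [0.0, 0.0, -0.1]
opening: 0.0087
```

The wrist force is back to 0 at exactly the expected height, so it's on the floor. Opening slightly and withdrawing.

```bash
python3 -m pendant '[[[0,0,0,0,0,0,24],[0,0,0,0,0,0,24],[0,0,0,0,0,0,24],[0,0,0,0,0,0,24]]]' && python3 -m pendant '[[[0,-0.1,-1,0,0,0,24],[0,0,-2,0,0,0,24],[0,0,-3,0,0,0,24],[0,0,-3,0,0,0,24],[0,0,-3,0,0,0,24]]]' && python3 -m pendant '[[[0,0,-3,0,0,0,24],[0,0,0,0,0,0,24],[0,0,0,0,0,0,24]]]'; python3 - <<'E'
from h import *
im,T=snap('wrist','w9.png')
rim3(im,T)
for d in bot.mark_of('wrist','carrierA_mid'): print(round(d['confidence'],2),np.round(d['uv'],1),world('wrist',d['uv'],.079,T)[0].round(4))
for n,z in(("port_center",.132),("knob_grip",.147)):
    for d in bot.mark_of('wrist',n): print(n,round(d['confidence'],2),np.round(d['uv'],1),world('wrist',d['uv'],z,T)[0].round(4))
bars(im,T,z=.118)
go(.58,.182,.22,-92)
E
```

```text
time: 14.87
ee_pos: [0.4955, 0.1871, 0.0668]
tcp_rot: [179.8, 0.4, 178.0]
wrist_force: [0.1, -0.2, 0.0]
opening: 0.0205
time: 15.28
ee_pos: [0.4911, 0.184, 0.1857]
tcp_rot: [-179.9, -0.3, 178.0]
wrist_force: [0.8, 0.5, 0.8]
opening: 0.0202
time: 15.53
ee_pos: [0.4928, 0.1843, 0.2262]
tcp_rot: [179.8, 0.3, 178.0]
wrist_force: [-0.5, -0.2, -0.4]
opening: 0.0201
rim ang -2.07 width 115.3 centre [495.3 185.5]
0.65 [ 97.7 245.2] [ 0.577  -0.1324  0.079 ]
port_center 0.69 [321.2 190.6] [0.4958 0.1832 0.132 ]
knob_grip 0.75 [323.5 279.8] [0.5788 0.1825 0.147 ]
bar pix [ 63. 137.] 575 world mm 420.6 -119.5 size [59.7 23.7] yaw 23.4
bar pix [287. 170.] 290 world mm 479.2 152.4 size [ 4.7 55.1] yaw 178.0
bar pix [358. 169.] 259 world mm 481.5 218.3 size [ 4.  55.2] yaw 177.8
bar pix [324. 190.] 907 world mm 499.4 192.3 size [50.6 60.3] yaw 176.7
bar pix [287. 221.] 91 world mm 528.6 148.9 size [ 3.9 21.9] yaw 178.9
bar pix [ 83. 251.] 509 world mm 568.7 -124.9 size [56.1 26.8] yaw 20.3
bar pix [321. 242.] 511 world mm 552.5 180.6 size [41.1 13.2] yaw 87.8
bar pix [520. 303.] 392 world mm 662.3 440.5 size [21.6 66.4] yaw 100.2
move cm [-8.81  0.1   0.38] rot [ 0.     0.002 -1.57 ] tcp [0.4919 0.184  0.2237] [1.7991e+02 8.0000e-02 1.7802e+02] yaw-> 268.0 q6 22.5
```

The carrier is in. The port is at (0.4952, 0.1854), chamber yaw is -2.0°, and the axis is at (0.580, 0.1824). Now the knob: turn the tool to yaw -92 over it.

```bash
python3 -m pendant '[[[-2.5,0,0,0,0,-0.12,36],[-2.5,0.2,0,0,0,-0.12,36],[-2,0.5,0,0,0,-0.12,36],[-1,0.5,0,0,0,-0.12,36],[-0.5,0.4,0,0,0,-0.12,36]]]' && python3 -m pendant '[[[0,0,0,0,0,-0.12,36],[0,0,0,0,0,-0.12,36],[0,0,0,0,0,-0.12,36],[0,0,0,0,0,-0.12,36],[0,0,0,0,0,-0.12,36]]]' && python3 -m pendant '[[[0,0,0,0,0,-0.12,36],[0,0,0,0,0,-0.12,36],[0,0,0,0,0,-0.12,36],[0,0,0,0,0,0,36],[0,0,0,0,0,0,36]]]'; python3 - <<'E'
from h import *
go(.5801,.1824,.18,-92)
E
```

```text
time: 16.15
ee_pos: [0.5709, 0.209, 0.218]
tcp_rot: [179.9, -0.4, -146.5]
wrist_force: [0.1, -0.1, 0.8]
opening: 0.0305
time: 16.57
ee_pos: [0.5697, 0.2095, 0.2083]
tcp_rot: [179.0, -0.7, -110.7]
wrist_force: [-0.4, -0.8, 0.0]
opening: 0.0307
time: 16.98
ee_pos: [0.5672, 0.2085, 0.2007]
tcp_rot: [178.2, -0.6, -89.0]
wrist_force: [0.8, 1.0, 0.2]
opening: 0.0309
move cm [ 2.62 -1.31  2.06] rot [ 0.031 -0.011  0.052] tcp [0.5672 0.2085 0.2007] [178.18  -0.57 -89.03] yaw-> -92.0 q6 -70.8
```

```bash
python3 -m pendant '[[[1.5,-0.8,0,0.03,-0.01,0.05,36],[1.1,-0.5,0,0,0,0,36],[0,0,0,0,0,0,36]]]'; python3 - <<'E'
from h import *
im,T=snap('wrist')
for d in bot.mark_of('wrist','knob_grip'): print(round(d['confidence'],2),np.round(d['uv'],1),world('wrist',d['uv'],.147,T)[0].round(4))
go(.5801,.1824,.15,-92)
E
```

```text
time: 17.23
ee_pos: [0.5794, 0.1819, 0.1981]
tcp_rot: [179.7, -0.1, -92.5]
wrist_force: [-0.2, -0.0, -0.6]
opening: 0.0311
0.97 [317.7 205.6] [0.5815 0.1833 0.147 ]
move cm [ 0.07 -0.12  4.84] rot [ 0.005 -0.001 -0.007] tcp [0.5792 0.1832 0.1984] [ 1.7973e+02 -8.0000e-02 -9.2380e+01] yaw-> -92.0 q6 -70.1
```

```bash
python3 -m pendant '[[[0,-0.1,2,0.004,0,0,36],[0,0,2,0,0,0,36],[0,0,1.5,0,0,0,36],[0,0,0,0,0,0,36]]]'; python3 - <<'E'
from h import *
go(.5801,.1824,.114,-92)
E
```

```text
time: 17.67
ee_pos: [0.5804, 0.1848, 0.1427]
tcp_rot: [180.0, -0.0, -92.4]
wrist_force: [-0.5, 1.3, -0.3]
opening: 0.0308
move cm [0.24 0.02 2.87] rot [ 0.    -0.    -0.008] tcp [0.5804 0.1848 0.1427] [ 1.7998e+02 -1.0000e-02 -9.2430e+01] yaw-> -92.0 q6 -69.9
```

```bash
python3 -m pendant '[[[0.2,0,1.2,0,0,0,36],[0,0,1,0,0,0,36],[0,0,0.4,0,0,0,36],[0,0,0,0,0,0,36]]]' &&  python3 -m pendant '[[[0.1,0,0,0,0,0,0],[0,0,0,0,0,0,0],[0,0,0,0,0,0,0],[0,0,0,0,0,0,0]]]'; python3 - <<'E'
from h import *
im,T=snap('wrist')
cv2.imwrite('pics/w10.png',cv2.resize(im[80:340,180:460,::-1],None,fx=2.3,fy=2.3))
go(.5801,.1824,.114,-92)
E
```

```text
time: 18.0
ee_pos: [0.58, 0.1844, 0.1171]
tcp_rot: [179.9, 0.0, -92.4]
wrist_force: [0.3, 0.2, -0.4]
opening: 0.0309
time: 18.33
ee_pos: [0.5797, 0.1836, 0.1181]
tcp_rot: [179.9, -0.0, -92.4]
wrist_force: [-1.3, 0.7, -4.7]
opening: 0.0107
move cm [ 0.12 -0.04  0.41] rot [ 0.002 -0.    -0.006] tcp [0.5797 0.1836 0.1181] [ 1.7989e+02 -1.0000e-02 -9.2360e+01] yaw-> -92.0 q6 -70.1
```

View pics/w10.png

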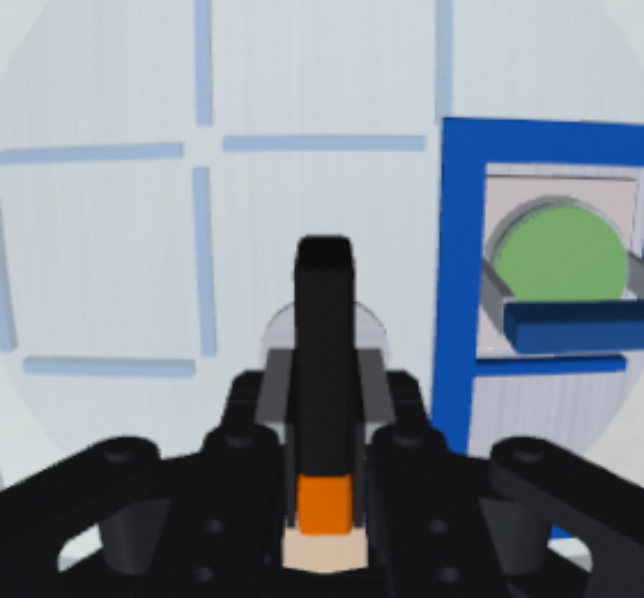

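The knob is pinched between the pads, with the orange end nearest the blank. Turning 90° clockwise.

```bash
python3 -m pendant '[[[0,0,0,0,0,0.06,0],[0,0,0,0,0,0.12,0],[0,0,0,0,0,0.12,0],[0,0,0,0,0,0.12,0],[0,0,0,0,0,0.12,0]]]' 80; python3 - <<'E'
from h import *
go(.5801,.1824,.118,-182)
E
```

```text
time: 18.8
ee_pos: [0.5795, 0.1836, 0.1182]
tcp_rot: [179.9, -0.1, -124.2]
wrist_force: [-0.2, 1.0, -3.8]
opening: 0.0094
move cm [ 0.07 -0.12  0.02] rot [ 1.000e-03 -3.000e-03  1.009e+00] tcp [0.5795 0.1836 0.1182] [ 1.7988e+02 -1.1000e-01 -1.2422e+02] yaw-> -182.0 q6 -38.2
```

```bash
python3 -m pendant '[[[0,-0.1,0,0,0,0.12,0],[0,0,0,0,0,0.12,0],[0,0,0,0,0,0.12,0],[0,0,0,0,0,0.12,0],[0,0,0,0,0,0.12,0]]]' && python3 -m pendant '[[[0,0,0,0,0,0.12,0],[0,0,0,0,0,0.12,0],[0,0,0,0,0,0.12,0],[0,0,0,0,0,0.06,0],[0,0,0,0,0,0,0]]]'; python3 - <<'E'
from h import *
go(.5801,.1824,.118,-182)
E
```

```text
time: 19.22
ee_pos: [0.5793, 0.1839, 0.1182]
tcp_rot: [179.9, -0.3, -160.1]
wrist_force: [-0.2, -0.2, -3.6]
opening: 0.0098
time: 19.63
ee_pos: [0.5792, 0.184, 0.1182]
tcp_rot: [180.0, -0.3, 174.4]
wrist_force: [-1.1, -0.1, -4.4]
opening: 0.0098
move cm [-0.11 -0.15  0.02] rot [ 0.    -0.006 -0.062] tcp [0.5792 0.184  0.1182] [179.98  -0.34 174.44] yaw-> 178.0 q6 23.1
```

```bash
python3 -m pendant '[[[0,0,0,0,0,-0.05,0],[0,0,0,0,0,0,0],[0,0,0,0,0,0,36],[0,0,0,0,0,0,36],[0,0,0,0,0,0,36]]]' && python3 -m pendant '[[[0,0,-2,0,0,0,45],[0,0,-3,0,0,0,45],[0,0,-3,0,0,0,45],[0,0,-3,0,0,0,45],[0,0,-3,0,0,0,45]]]'; python3 - <<'E'
from h import *
im,T=snap('wrist','w11.png')
h=cv2.cvtColor(im,cv2.COLOR_RGB2HSV); m=cv2.inRange(h,(5,180,150),(18,255,255)); n,l,s,c=cv2.connectedComponentsWithStats(m)
for i in range(1,n):
    if s[i,4]>30: print('orange',s[i],world('wrist',c[i],.16,T)[0].round(4))
for t,z in (('knob_grip',.147),('blank',.12),('pocket2',.04)):
  for d in bot.mark_of('wrist',t): print(t,round(d['confidence'],2),np.round(d['uv'],1),world('wrist',d['uv'],z,T)[0].round(4))
rim3(im,T)
go(.5,.0,.28,198)
E
```

```text
time: 20.05
ee_pos: [0.5798, 0.1842, 0.1193]
tcp_rot: [179.9, -0.2, 177.6]
wrist_force: [-0.4, 0.1, -0.1]
opening: 0.0309
time: 20.47
ee_pos: [0.578, 0.1832, 0.2592]
tcp_rot: [-179.9, -0.7, 177.6]
wrist_force: [0.9, 0.6, -0.2]
opening: 0.0386
orange [317 206  12  17 191] [0.6034 0.182  0.16  ]
knob_grip 0.64 [322.8 186.5] [0.58   0.1833 0.147 ]
pocket2 0.94 [320.3 104.1] [0.4991 0.184  0.04  ]
rim ang -2.2 width 115.2 centre [495.3 185.6]
move cm [  7.13 -18.66  -2.05] rot [ 0.001 -0.01  -0.356] tcp [0.5788 0.1834 0.2587] [-179.97   -0.57  177.59] yaw-> 198.0 q6 19.9
```

Orange end is at +x, so pocket2 is under the port. On to the magenta carrier.

```bash
python3 -m pendant '[[[1,-2.5,0,0,0,0,45],[1.5,-3.5,0,0,-0.01,0,45],[1.5,-3.5,0,0,0,0,45],[1.5,-3.5,0,0,0,0,45],[1.5,-3.5,0,0,0,0,45]]]' && python3 -m pendant '[[[1.5,-3.5,0,0,0,-0.1,45],[1.2,-3.5,0,0,0,-0.1,45],[1,-3.5,0,0,0,-0.1,45],[0.2,-3,0,0,0,-0.11,45],[0,0,0,0,0,0,45]]]'; python3 - <<'E'
from h import *
go(.420,-.167,.18,201)
im,T=snap('wrist'); bars(im,T,amax=20000)
for d in bot.mark_of('wrist','carrierB_mid'): print(round(d['confidence'],2),np.round(d['uv'],1),world('wrist',d['uv'],.043,T)[0].round(4))
E
```

```text
time: 21.08
ee_pos: [0.5, 0.0219, 0.2493]
tcp_rot: [-179.9, -0.6, 178.1]
wrist_force: [0.7, -0.3, 0.1]
opening: 0.0386
time: 21.5
ee_pos: [0.468, -0.1231, 0.2445]
tcp_rot: [179.7, -0.9, -157.4]
wrist_force: [1.5, -0.8, 0.3]
opening: 0.0383
move cm [ 6.02 -2.23  6.53] rot [ 0.004 -0.016  0.028] tcp [ 0.468  -0.1231  0.2445] [ 179.74   -0.89 -157.37] yaw-> -159.0 q6 -37.1
bar pix [301. 121.] 534 world mm 421.1 -166.4 size [63.5 10.3] yaw 20.7
bar pix [245. 241.] 306 world mm 579.6 -175.2 size [51.6 12.6] yaw 14.7
bar pix [533. 280.] 1497 world mm 500.2 243.6 size [139.2 116.6] yaw 79.7
bar pix [ 45. 312.] 72 world mm 916.8 -526.5 size [17.3 42.8] yaw 142.5
bar pix [ 83. 338.] 66 world mm 917.2 -420.2 size [13.1 41.6] yaw 148.7
```

```bash
python3 -m pendant '[[[2.5,-1,2,0.004,-0.016,0.03,45],[2.5,-1,2,0,0,0,45],[1,0,2,0,0,0,45],[0,0,0,0,0,0,45],[0,0,0,0,0,0,45]]]'; python3 - <<'E'
from h import *
im,T=snap('wrist'); bars(im,T,amax=20000)
go(.421,-.1664,.11,200.7)
E
```

```text
time: 22.02
ee_pos: [0.4176, -0.1565, 0.1801]
tcp_rot: [179.7, -0.0, -160.0]
wrist_force: [0.7, 0.9, 0.1]
opening: 0.0385
bar pix [310. 186.] 749 world mm 420.0 -166.7 size [65.3 10.2] yaw 20.3
bar pix [570. 319.] 829 world mm 496.7 268.7 size [148.3  85.6] yaw 77.9
bar pix [ 52. 367.] 73 world mm 930.6 -529.3 size [17.  52.6] yaw 148.9
move cm [ 0.04 -1.09  7.01] rot [ 0.005 -0.001 -0.011] tcp [ 0.4178 -0.1563  0.1801] [ 1.7971e+02 -3.0000e-02 -1.5995e+02] yaw-> -159.3 q6 -40.7
```

```bash
python3 -m pendant '[[[0.1,-1.1,2,0.004,0,0,45],[0,0,2,0,0,0,45],[0,0,2,0,0,0,45],[0,0,0.5,0,0,0,45],[0,0,0,0,0,0,45]]]'; python3 - <<'E'
from h import *
im,T=snap('wrist'); bars(im,T,amax=20000)
go(.420,-.1667,.0315,200.3)
E
```

```text
time: 22.48
ee_pos: [0.4271, -0.1639, 0.119]
tcp_rot: [-179.8, 0.4, -159.8]
wrist_force: [-0.1, -0.6, -0.6]
opening: 0.0383
bar pix [323. 196.] 1198 world mm 420.1 -166.8 size [65.1  9.6] yaw 20.5
bar pix [594. 359.] 1323 world mm 532.2 302.3 size [163.3 145.9] yaw 57.9
bar pix [ 37. 384.] 80 world mm 943.7 -536.9 size [17.1 65.3] yaw 149.2
move cm [0.83 0.02 8.79] rot [-0.004  0.006 -0.001] tcp [ 0.4272 -0.1639  0.1195] [-179.77    0.37 -159.75] yaw-> -159.7 q6 -41.3
```

```bash
python3 -m pendant '[[[0.8,0,1.8,-0.004,0.006,0,45],[0.2,0,2,0,0,0,45],[0.2,0,2,0,0,0,45],[0,0,1,0,0,0,45],[0,0,0,0,0,0,45]]]'; python3 - <<'E'
from h import *
go(.420,-.1667,.0315,200.3)
E
```

```text
time: 22.95
ee_pos: [0.4218, -0.168, 0.058]
tcp_rot: [-179.6, 0.5, -159.6]
wrist_force: [-0.5, -0.3, 0.4]
opening: 0.0384
move cm [0.15 0.21 2.64] rot [-0.007  0.009  0.002] tcp [ 0.4218 -0.168   0.058 ] [-179.61    0.49 -159.61] yaw-> -159.7 q6 -42.1
```

```bash
python3 -m pendant '[[[0.2,0.2,1,-0.007,0.009,0,45],[0,0,1,0,0,0,45],[0,0,0.4,0,0,0,45],[0,0,0,0,0,0,45]]]' && python3 -m pendant '[[[0,0,0.2,0,0,0,0],[0,0,0,0,0,0,0],[0,0,0,0,0,0,0],[0,0,0,0,0,0,0],[0,0,0,0,0,0,0]]]' 50; python3 - <<'E'
from h import *
im,T=snap('wrist'); bars(im,T,amax=20000)
go(.420,-.1667,.0315,200.3)
E
```

```text
time: 23.28
ee_pos: [0.4218, -0.1671, 0.036]
tcp_rot: [-179.9, 0.1, -159.6]
wrist_force: [0.9, 0.1, -0.3]
opening: 0.0388
time: 23.7
ee_pos: [0.4222, -0.1672, 0.0346]
tcp_rot: [-179.9, 0.2, -159.6]
wrist_force: [0.1, -0.1, -2.5]
opening: 0.0086
bar pix [321. 253.] 2765 world mm 420.2 -169.2 size [68.2 10. ] yaw 20.4
move cm [0.19 0.12 0.31] rot [-0.002  0.003  0.002] tcp [ 0.4222 -0.1672  0.0346] [-1.7986e+02  1.5000e-01 -1.5958e+02] yaw-> -159.7 q6 -42.0
```

Gripped at TCP z 0.0346, so the set-down height in the pocket is about 0.0706. Lifting.

```bash
python3 -m pendant '[[[0,0,-1,0,0,0,0],[0,0,-2,0,0,0,0],[0,0,-3,0,0,0,0],[0,0,-4,0,0,0,0],[0,0,-4,0,0,0,0]]]' && python3 -m pendant '[[[0,0,-4,0,0,0,0],[0,0,-4,0,0,0,0],[0,0,-2,0,0,0,0],[0,0,0,0,0,0,0]]]' && python3 - <<'E'
from h import *
print(bot.get_obs()['opening'],bot.get_obs()['wrist_force']); go(.4945,.1855,.26,178.0)
E
```

```text
time: 24.17
ee_pos: [0.4169, -0.1652, 0.1731]
tcp_rot: [179.6, -0.5, -159.6]
wrist_force: [1.3, -1.2, -2.2]
opening: 0.0085
time: 24.5
ee_pos: [0.4175, -0.1655, 0.288]
tcp_rot: [-180.0, 0.0, -159.6]
wrist_force: [0.1, -0.3, -1.4]
opening: 0.0087
0.008656365323536409 [ 0.10953628 -0.31682767 -1.36238954]
move cm [-19.45  30.22   2.79] rot [-0.001  0.001  0.391] tcp [ 0.4175 -0.1655  0.288 ] [-1.7996e+02  2.0000e-02 -1.5960e+02] yaw-> -182.0 q6 -42.0
```

```bash
python3 -m pendant '[[[-1,2,0,0,0,0.08,0],[-1.5,3,0,0,0,0.08,0],[-1.2,3,0,0,0,0.08,0],[-1,3,0,0,0,0.08,0],[-0.8,3,0,0,0,0.07,0]]]' && python3 -m pendant '[[[-0.6,3.5,0,0,0,0,0],[-0.6,3.5,0,0,0,0,0],[-0.6,3.5,0,0,0,0,0],[-0.4,3,0,0,0,0,0],[-0.2,2,0,0,0,0,0]]]' && python3 - <<'E'
from h import *
go(.4945,.1855,.24,178)
E
```

```text
time: 24.92
ee_pos: [0.4462, -0.0174, 0.2895]
tcp_rot: [-179.8, 0.2, 176.7]
wrist_force: [0.6, -0.3, -1.9]
opening: 0.0088
time: 25.33
ee_pos: [0.4788, 0.1449, 0.2865]
tcp_rot: [-179.8, 0.1, 176.4]
wrist_force: [0.6, -0.1, -1.6]
opening: 0.0082
move cm [-1.3   4.16  4.64] rot [-0.004  0.002 -0.029] tcp [0.4788 0.1449 0.2865] [-1.7979e+02  1.2000e-01  1.7637e+02] yaw-> 178.0 q6 20.6
```

```bash
python3 -m pendant '[[[-0.7,2,1,-0.004,0,-0.03,0],[-0.5,1.2,1.2,0,0,0,0],[0,0,1,0,0,0,0],[0,0,0,0,0,0,0],[0,0,0,0,0,0,0]]]' && python3 - <<'E'
from h import *
im,T=snap('wrist','w12.png'); rim3(im,T); bars(im,T,z=T[2,3]+.0475,amax=20000)
go(.4945,.1855,.19,178)
E
```

```text
time: 25.75
ee_pos: [0.4918, 0.1822, 0.2487]
tcp_rot: [-179.9, -0.2, 178.4]
wrist_force: [0.4, -0.6, -1.5]
opening: 0.0088
rim ang -2.24 width 115.3 centre [495.2 185.6]
bar pix [331. 162.] 3312 world mm 455.0 184.0 size [50.4 50.4] yaw 72.0
bar pix [292. 152.] 92 world mm 440.5 170.2 size [1.2 9.1] yaw 177.4
bar pix [359. 152.] 95 world mm 441.2 197.9 size [1.7 9.1] yaw 176.5
bar pix [321. 251.] 2732 world mm 489.6 180.9 size [ 9.9 67.3] yaw 178.3
bar pix [ 93. 245.] 481 world mm 484.8 54.2 size [23.6 10.8] yaw 19.7
bar pix [511. 300.] 424 world mm 524.9 288.6 size [ 8.9 30.8] yaw 102.7
move cm [-0.28  0.37  5.87] rot [-0.002 -0.003  0.006] tcp [0.4918 0.182  0.2487] [-179.91   -0.19  178.36] yaw-> 178.0 q6 22.0
```

```bash
python3 -m pendant '[[[-0.35,0.4,1.5,-0.002,-0.003,0,0],[0,0,2,0,0,0,0],[0,0,1.8,0,0,0,0],[0,0,0.5,0,0,0,0],[0,0,0,0,0,0,0]]]' && python3 - <<'E'
from h import *
im,T=snap('wrist'); rim3(im,T); bars(im,T,z=T[2,3]+.0475,amax=20000,amin=2000)
go(.4955,.186,.13,178)
E
```

```text
time: 26.22
ee_pos: [0.4964, 0.1828, 0.1924]
tcp_rot: [179.9, 0.3, 178.0]
wrist_force: [0.3, 1.1, -1.4]
opening: 0.0087
rim ang -2.32 width 115.4 centre [495.1 185.6]
bar pix [326. 176.] 5918 world mm 463.6 184.6 size [62.5 62.4] yaw 83.0
bar pix [321. 252.] 2759 world mm 494.2 181.3 size [ 9.9 68.2] yaw 178.0
move cm [0.14 0.31 6.3 ] rot [ 0.002  0.005 -0.   ] tcp [0.4965 0.1828 0.193 ] [179.9    0.29 177.99] yaw-> 178.0 q6 22.2
```

```bash
python3 -m pendant '[[[0.2,0.35,1.5,0,0.005,0,0],[0,0,2,0,0,0,0],[0.2,0,2,0,0,0,0],[0,0,1.5,0,0,0,0],[0,0,0,0,0,0,0]]]' && python3 - <<'E'
from h import *
go(.4955,.186,.08,178)
E
```

```text
time: 26.68
ee_pos: [0.4959, 0.1862, 0.1293]
tcp_rot: [179.7, 0.6, 177.8]
wrist_force: [-0.4, 0.3, -2.4]
opening: 0.0086
move cm [ 0.09 -0.05  4.93] rot [ 0.006  0.01  -0.003] tcp [0.4959 0.1862 0.1293] [179.67   0.58 177.8 ] yaw-> 178.0 q6 22.7
```

```bash
python3 -m pendant '[[[0.1,-0.05,1.2,0.005,0.01,0,0],[0.15,0,1.4,0,0,0,0],[0.1,0,1.2,0,0,0,0],[0,0,0.5,0,0,0,0],[0,0,0,0,0,0,0]]]' && python3 - <<'E'
from h import *
go(.4955,.186,.0706,178)
E
```

```text
time: 27.1
ee_pos: [0.4951, 0.1862, 0.0895]
tcp_rot: [179.9, 0.3, 177.7]
wrist_force: [0.5, -0.9, -1.8]
opening: 0.0088
move cm [-0.03 -0.02  1.89] rot [ 0.003  0.005 -0.005] tcp [0.4951 0.1862 0.0895] [179.86   0.29 177.73] yaw-> 178.0 q6 22.9
```

```bash
python3 -m pendant '[[[0,0,0.8,0.003,0.005,0,0],[0,0,0.5,0,0,0,0],[0,0,0,0,0,0,0]]]' && python3 -m pendant '[[[0,0,0.3,0,0,0,0],[0,0,0,0,0,0,0],[0,0,0.15,0,0,0,0],[0,0,0,0,0,0,0]]]' && python3 -m pendant '[[[0,0,0,0,0,0,0],[0,0,0,0,0,0,0]]]'
```

```text
time: 27.35
ee_pos: [0.496, 0.1864, 0.0769]
tcp_rot: [-180.0, 0.1, 177.7]
wrist_force: [-1.2, -0.2, -1.7]
opening: 0.0087
time: 27.68
ee_pos: [0.4964, 0.1865, 0.0725]
tcp_rot: [180.0, 0.1, 177.7]
wrist_force: [0.0, -1.6, -2.7]
opening: 0.0084
time: 27.85
ee_pos: [0.4965, 0.1866, 0.0729]
tcp_rot: [180.0, 0.1, 177.7]
wrist_force: [-0.6, -0.4, -2.0]
opening: 0.0086
```

```bash
python3 -m pendant '[[[0,0,0.25,0,0,0,0],[0,0,0,0,0,0,0],[0,0,0,0,0,0,0]]]' && python3 -m pendant '[[[0,0,0.2,0,0,0,0],[0,0,0,0,0,0,0],[0,0,0,0,0,0,0]]]'
```

```text
time: 28.1
ee_pos: [0.4967, 0.1867, 0.0705]
tcp_rot: [180.0, 0.2, 177.7]
wrist_force: [0.4, -0.4, -2.0]
opening: 0.0086
time: 28.35
ee_pos: [0.4973, 0.1873, 0.0704]
tcp_rot: [179.9, 0.3, 177.8]
wrist_force: [0.0, -0.1, -2.6]
opening: 0.0089
```

```bash
python3 -m pendant '[[[0,-0.1,0.2,0,0,0,0],[0,0,0,0,0,0,0],[0,0,0,0,0,0,0]]]'
```

```text
time: 28.6
ee_pos: [0.4982, 0.1871, 0.0703]
tcp_rot: [179.7, 0.5, 177.8]
wrist_force: [0.1, -0.1, -2.6]
opening: 0.0088
```

z holds at 0.0703 against further down commands, and tilt and x are starting to creep, as they did at floor contact last time. Releasing.

```bash
python3 -m pendant '[[[0,0,0,0,0,0,24],[0,0,0,0,0,0,24],[0,0,0,0,0,0,24],[0,0,0,0,0,0,24]]]' && python3 -m pendant '[[[0,-0.1,-1,0,0,0,24],[0,0,-2,0,0,0,24],[0,0,-3,0,0,0,24],[0,0,-3,0,0,0,24],[0,0,-3,0,0,0,24]]]' && python3 -m pendant '[[[0,0,-3,0,0,0,24],[0,0,0,0,0,0,24],[0,0,0,0,0,0,36]]]'; python3 - <<'E'
from h import *
im,T=snap('wrist')
cv2.imwrite('pics/w13.png',im[:,:,::-1])
rim3(im,T)
bars(im,T,z=.118)
for d in bot.mark_of('wrist','knob_grip'): print('knob',round(d['confidence'],2),np.round(d['uv'],1),world('wrist',d['uv'],.147,T)[0].round(4))
go(.5801,.1824,.18,178)
E
```

```text
time: 28.93
ee_pos: [0.4982, 0.1868, 0.0697]
tcp_rot: [179.8, 0.5, 177.8]
wrist_force: [0.1, -0.6, -0.5]
opening: 0.0205
time: 29.35
ee_pos: [0.4936, 0.1836, 0.1888]
tcp_rot: [-180.0, -0.2, 177.8]
wrist_force: [-0.2, 0.5, 0.1]
opening: 0.0204
time: 29.6
ee_pos: [0.4952, 0.1839, 0.2292]
tcp_rot: [179.8, 0.4, 177.8]
wrist_force: [0.1, -0.8, -0.7]
opening: 0.0305
rim ang -2.18 width 115.1 centre [495.1 185.6]
bar pix [288. 167.] 277 world mm 479.3 152.5 size [ 4.7 55.5] yaw 177.8
bar pix [358. 167.] 257 world mm 481.9 218.4 size [ 4.1 55.5] yaw 177.6
bar pix [324. 188.] 904 world mm 500.9 192.0 size [50.2 60.5] yaw 173.4
bar pix [316. 236.] 823 world mm 540.5 179.2 size [65.6 38.3] yaw 76.0
bar pix [358. 220.] 97 world mm 533.9 218.2 size [ 4.  24.2] yaw 179.2
bar pix [ 85. 250.] 508 world mm 569.0 -125.2 size [55.6 26.9] yaw 20.0
bar pix [520. 300.] 394 world mm 663.5 440.6 size [21.6 66.8] yaw 100.7
knob 0.7 [323.9 276.1] [0.5791 0.1822 0.147 ]
move cm [-8.49  0.18  4.88] rot [ 0.003  0.005 -0.004] tcp [0.4949 0.1838 0.2283] [179.85   0.31 177.76] yaw-> 178.0 q6 22.6
```

View pics/w13.png

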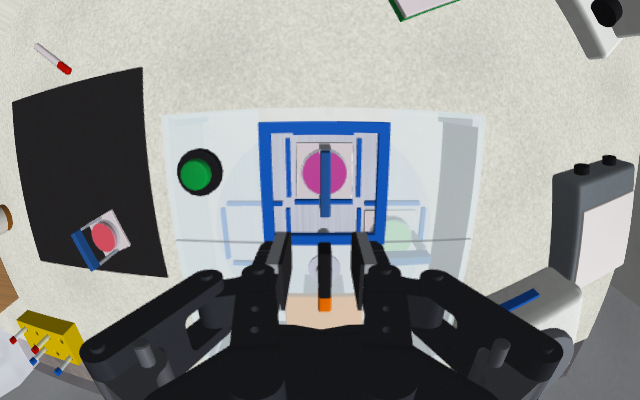

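Magenta stands centred in pocket2 at (324,172), and green is visible in its pocket at (398,235). Next, knob turn 2, from yaw 178 to 88.

```bash
python3 -m pendant '[[[-2.5,0,0,0,0,0,36],[-3,0,0,0,0,0,36],[-2.7,0.1,0,0.003,0.005,0,36],[0,0,0,0,0,0,36],[0,0,0,0,0,0,36]]]'; python3 - <<'E'
from h import *
go(.5801,.1828,.118,178)
E
```

```text
time: 30.12
ee_pos: [0.5776, 0.1809, 0.2225]
tcp_rot: [-179.8, -0.5, 177.8]
wrist_force: [-1.6, -0.1, -0.9]
opening: 0.0305
move cm [-0.33  0.23 10.44] rot [-0.003 -0.008 -0.003] tcp [0.5776 0.1809 0.2225] [-179.81   -0.46  177.82] yaw-> 178.0 q6 19.6
```

```bash
python3 -m pendant '[[[-0.3,0.3,2,-0.003,-0.008,0,36],[0,0,2.5,0,0,0,36],[0.1,0,2,0,0,0,36],[0,0,0.8,0,0,0,36],[0,0,0,0,0,0,36]]]'; python3 - <<'E'
from h import *
go(.5801,.1828,.118,178)
E
```

```text
time: 30.53
ee_pos: [0.576, 0.1832, 0.1432]
tcp_rot: [-179.9, -0.3, 177.8]
wrist_force: [-0.2, -0.2, 0.5]
opening: 0.0308
move cm [-0.42 -0.02  2.51] rot [-0.002 -0.005 -0.003] tcp [0.576  0.1832 0.1432] [-179.9    -0.28  177.82] yaw-> 178.0 q6 19.8
```

```bash
python3 -m pendant '[[[-0.5,0,1.2,-0.002,-0.005,0,36],[-0.1,0,0.9,0,0,0,36],[0,0,0.3,0,0,0,36],[0,0,0,0,0,0,36]]]' && python3 -m pendant '[[[0,0,0,0,0,0,0],[0,0,0,0,0,0,0],[0,0,0,0,0,0,0],[0,0,0,0,0,0,0]]]' 60; python3 - <<'E'
from h import *
go(.5801,.1828,.118,88)
E
```

```text
time: 30.87
ee_pos: [0.5808, 0.1831, 0.1209]
tcp_rot: [180.0, 0.1, 177.9]
wrist_force: [-0.5, -0.1, 0.2]
opening: 0.0303
time: 31.2
ee_pos: [0.5808, 0.1839, 0.1224]
tcp_rot: [179.9, 0.1, 177.9]
wrist_force: [0.2, -0.6, -5.4]
opening: 0.0097
move cm [ 0.06 -0.12  0.44] rot [0.003 0.    1.569] tcp [0.5808 0.1839 0.1224] [1.7988e+02 1.2000e-01 1.7789e+02] yaw-> 88.0 q6 19.7
```

Gripped, opening 9.7 mm. Turning.

```bash
python3 -m pendant '[[[0,0,0,0,0,0.06,0],[0,0,0,0,0,0.12,0],[0,0,0,0,0,0.12,0],[0,0,0,0,0,0.12,0],[0,0,0,0,0,0.12,0]]]' 80 && python3 -m pendant '[[[0,0,0,0,0,0.12,0],[0,0,0,0,0,0.12,0],[0,0,0,0,0,0.12,0],[0,0,0,0,0,0.12,0],[0,0,0,0,0,0.12,0]]]' && python3 -m pendant '[[[0,0,0,0,0,0.12,0],[0,0,0,0,0,0.12,0],[0,0,0,0,0,0.1,0],[0,0,0,0,0,0.04,0],[0,0,0,0,0,0,0]]]'; python3 - <<'E'
from h import *
go(.5801,.1828,.118,88)
E
```

```text
time: 31.62
ee_pos: [0.5806, 0.1834, 0.1225]
tcp_rot: [180.0, 0.1, 146.0]
wrist_force: [0.4, -0.2, -3.1]
opening: 0.0094
time: 32.03
ee_pos: [0.58, 0.183, 0.1225]
tcp_rot: [-179.9, 0.0, 110.2]
wrist_force: [0.2, -0.3, -5.0]
opening: 0.0093
time: 32.45
ee_pos: [0.5796, 0.183, 0.1225]
tcp_rot: [-179.9, 0.1, 87.0]
wrist_force: [-0.1, 0.6, -4.2]
opening: 0.0091
move cm [-0.01  0.05  0.45] rot [-0.002  0.001 -0.018] tcp [0.5796 0.183  0.1225] [-1.7986e+02  8.0000e-02  8.6990e+01] yaw-> 88.0 q6 110.5
```

```bash
python3 -m pendant '[[[0,0,0,0,0,0,36],[0,0,0,0,0,0,36],[0,0,0,0,0,0,36],[0,0,-1,0,0,0,36],[0,0,-3,0,0,0,45]]]' && python3 -m pendant '[[[0,0,-3.5,0,0,0,45],[0,0,-3.5,0,0,0,45],[0,0,-3,0,0,0,45],[0,0,-2,0,0,0,45],[0,0,0,0,0,0,45]]]'; python3 - <<'E'
from h import *
im,T=snap('wrist','w14.png')
h=cv2.cvtColor(im,cv2.COLOR_RGB2HSV); m=cv2.inRange(h,(5,180,150),(18,255,255)); n,l,s,c=cv2.connectedComponentsWithStats(m)
for i in range(1,n):
    if s[i,4]>30: print('orange',s[i],world('wrist',c[i],.16,T)[0].round(4))
for t,z in (('knob_grip',.147),('blank',.12),('pocket2',.04)):
  for d in bot.mark_of('wrist',t): print(t,round(d['confidence'],2),np.round(d['uv'],1),world('wrist',d['uv'],z,T)[0].round(4))
go(.59,-.1717,.26,201)
E
```

```text
time: 32.87
ee_pos: [0.5779, 0.1822, 0.1601]
tcp_rot: [-179.5, 0.2, 87.3]
wrist_force: [0.4, -0.7, 0.2]
opening: 0.0384
time: 33.28
ee_pos: [0.5776, 0.1822, 0.2959]
tcp_rot: [179.9, 0.0, 87.5]
wrist_force: [-0.5, 0.6, 0.4]
opening: 0.0379
orange [318 190  11  15 137] [0.5787 0.1589 0.16  ]
knob_grip 0.65 [129.6  83.9] [0.3597 0.3025 0.147 ]
pocket2 0.81 [261.9 160.8] [0.4943 0.1825 0.04  ]
move cm [-35.26   2.85   3.03] rot [-0.004  0.007  1.161] tcp [0.577  0.1819 0.2893] [-179.63    0.19   87.52] yaw-> 21.0 q6 110.0
```

```bash
python3 -m pendant '[[[-2.5,0,0,0,0,0,45],[-4,0,0,0,0,0,45],[-4,0,0,0,0,0,45],[-4,0,0,0,0,0,45],[-4,0,0,0,0,0,45]]]' && python3 -m pendant '[[[-4,0,0,0,0,0,45],[-4,0,0,0,0,0,45],[-3,0,0,0,0,-0.12,45],[0,0,0,0,0,-0.12,45],[0,0,0,0,0,-0.12,45]]]' && python3 -m pendant '[[[0,0,0,0,0,-0.12,45],[0,0,0,0,0,-0.12,45],[0,0,0,0,0,-0.12,45],[0,0,0,0,0,-0.12,45],[0,0,0,0,0,-0.12,45]]]' && python3 -m pendant '[[[0,0,0,0,0,-0.12,45],[0,0,0,0,0,-0.12,45],[0,0,0,0,0,-0.12,45],[0,0,0,0,0,-0.12,45],[0,0,0,0,0,-0.12,45]]]' && python3 -m pendant '[[[0,0,0,0,0,-0.12,45],[0,0,0,0,0,-0.12,45],[0,0,0,0,0,-0.12,45],[0,0,0,0,0,0,45],[0,0,0,0,0,0,45]]]';  python3 - <<'E'
from h import *
im,T=snap('wrist'); bars(im,T,amax=20000)
go(.59,-.1717,.2,201)
E
```

```text
time: 33.9
ee_pos: [0.5669, -0.0018, 0.2801]
tcp_rot: [-178.8, 0.2, 88.3]
wrist_force: [0.7, -0.1, -0.0]
opening: 0.0383
time: 34.32
ee_pos: [0.5582, -0.1245, 0.2718]
tcp_rot: [-178.1, -0.5, 109.0]
wrist_force: [-0.2, 0.5, -0.7]
opening: 0.0386
time: 34.73
ee_pos: [0.5547, -0.1265, 0.263]
tcp_rot: [-178.4, -2.3, 144.9]
wrist_force: [0.7, -0.1, -0.6]
opening: 0.0386
time: 35.15
ee_pos: [0.5515, -0.1261, 0.2543]
tcp_rot: [179.8, -3.5, -179.3]
wrist_force: [0.8, 0.2, -0.9]
opening: 0.0384
time: 35.57
ee_pos: [0.5484, -0.1254, 0.2463]
tcp_rot: [178.0, -3.8, -157.6]
wrist_force: [-0.2, 0.1, -0.3]
opening: 0.0384
bar pix [265. 201.] 521 world mm 590.3 -172.2 size [64.7 11.7] yaw 19.9
bar pix [550. 239.] 2060 world mm 494.2 242.9 size [139.  136.2] yaw 89.9
bar pix [536. 264.] 75 world mm 537.4 227.3 size [67.5  4.2] yaw 87.9
bar pix [ 35. 290.] 85 world mm 911.1 -524.5 size [16.3 37.8] yaw 136.5
bar pix [ 76. 319.] 99 world mm 911.1 -418.4 size [16.1 36.2] yaw 144.2
move cm [-2.39 -6.02  4.27] rot [ 0.034 -0.067  0.023] tcp [ 0.5484 -0.1254  0.2462] [ 178.03   -3.82 -157.6 ] yaw-> -159.0 q6 -34.9
```

```bash
python3 -m pendant '[[[-1,-2.5,1,0.034,-0.067,0.03,45],[-1,-2.5,1.5,0,0,0,45],[-0.4,-1,2,0,0,0,45],[0,0,0,0,0,0,45],[0,0,0,0,0,0,45]]]';  python3 - <<'E'
from h import *
im,T=snap('wrist'); bars(im,T,amax=20000)
go(.59,-.172,.12,200.5)
E
```

```text
time: 36.03
ee_pos: [0.5905, -0.173, 0.1956]
tcp_rot: [179.9, -0.1, -160.4]
wrist_force: [-0.3, -0.2, 1.4]
opening: 0.0385
bar pix [322. 183.] 635 world mm 590.0 -173.5 size [64.8  9.8] yaw 20.2
bar pix [612. 221.] 1602 world mm 487.8 266.0 size [147.2 141.3] yaw 53.3
bar pix [ 49. 299.] 108 world mm 913.6 -526.0 size [16.5 41.7] yaw 138.3
bar pix [ 98. 328.] 97 world mm 913.0 -418.9 size [12.7 37.9] yaw 146.0
bar pix [605. 341.] 89 world mm 696.5 468.0 size [27.1 54.5] yaw 94.7
move cm [-0.01  0.08  7.55] rot [ 0.001 -0.002 -0.015] tcp [ 0.5904 -0.1728  0.1955] [ 1.7993e+02 -1.0000e-01 -1.6037e+02] yaw-> -159.5 q6 -35.9
```

```bash
python3 -m pendant '[[[0,0.05,2,0,0,-0.012,45],[0,0,3,0,0,0,45],[0,0,3,0,0,0,45],[0,0,1.5,0,0,0,45],[0,0,0,0,0,0,45]]]';  python3 - <<'E'
from h import *
im,T=snap('wrist'); bars(im,T,amax=20000,amin=500)
go(.59,-.1735,.0315,200.2)
E
```

```text
time: 36.5
ee_pos: [0.5915, -0.1699, 0.1053]
tcp_rot: [-179.8, 0.3, -159.9]
wrist_force: [-0.8, -0.3, -0.3]
opening: 0.0386
bar pix [319. 209.] 1298 world mm 590.1 -173.6 size [66.1  9.8] yaw 20.4
move cm [ 0.35 -0.23  7.54] rot [-0.004  0.007 -0.001] tcp [ 0.5919 -0.17    0.1069] [-179.76    0.38 -159.86] yaw-> -159.8 q6 -36.2
```

```bash
python3 -m pendant '[[[0.35,-0.3,1.8,-0.004,0.007,0,45],[0,0,2,0,0,0,45],[0,0,1.8,0,0,0,45],[0,0,1,0,0,0,45],[0,0,0,0,0,0,45]]]';  python3 - <<'E'
from h import *
go(.59,-.1735,.0315,200.2)
E
```

```text
time: 36.97
ee_pos: [0.5946, -0.1737, 0.0516]
tcp_rot: [-179.5, 0.6, -159.9]
wrist_force: [1.4, 0.2, 0.4]
opening: 0.0383
move cm [0.45 0.2  2.  ] rot [-0.008  0.011 -0.002] tcp [ 0.5946 -0.1737  0.0516] [-179.53    0.61 -159.91] yaw-> -159.8 q6 -36.4
```

```bash
python3 -m pendant '[[[0.4,0.15,1,-0.008,0.011,0,45],[0.1,0,0.6,0,0,0,45],[0,0,0.3,0,0,0,45],[0,0,0,0,0,0,45]]]' && python3 -m pendant '[[[0,0,0.2,0,0,0,0],[0,0,0,0,0,0,0],[0,0,0,0,0,0,0],[0,0,0,0,0,0,0],[0,0,0,0,0,0,0]]]' 50; python3 - <<'E'
from h import *
im,T=snap('wrist'); bars(im,T,amax=20000,amin=500)
go(.59,-.1735,.0315,200.2)
E
```

```text
time: 37.3
ee_pos: [0.5913, -0.1743, 0.0363]
tcp_rot: [-179.8, 0.2, -159.9]
wrist_force: [-0.0, 0.2, -0.5]
opening: 0.0385
time: 37.72
ee_pos: [0.5917, -0.1744, 0.0352]
tcp_rot: [-179.8, 0.2, -159.9]
wrist_force: [0.1, 0.1, -1.8]
opening: 0.0086
bar pix [321. 253.] 2655 world mm 590.0 -176.2 size [67.   9.9] yaw 20.1
move cm [0.13 0.15 0.36] rot [-0.003  0.004 -0.002] tcp [ 0.5917 -0.1744  0.0351] [-179.81    0.23 -159.92] yaw-> -159.8 q6 -36.5
```

```bash
python3 -m pendant '[[[0,0,-1,0,0,0,0],[0,0,-2,0,0,0,0],[0,0,-3,0,0,0,0],[0,0,-4,0,0,0,0],[0,0,-4,0,0,0,0]]]' && python3 -m pendant '[[[0,0,-4,0,0,0,0],[0,0,-4,0,0,0,0],[0,0,-2,0,0,0,0],[0,0,0,0,0,0,0]]]' && python3 - <<'E'
from h import *
print(bot.get_obs()['opening'],bot.get_obs()['wrist_force']); go(.4955,.186,.26,178.0)
E
```

```text
time: 38.18
ee_pos: [0.586, -0.1728, 0.1713]
tcp_rot: [179.6, -0.6, -159.9]
wrist_force: [0.5, -0.9, -2.5]
opening: 0.0089
time: 38.52
ee_pos: [0.5864, -0.1729, 0.2875]
tcp_rot: [-180.0, -0.0, -159.9]
wrist_force: [-0.2, -0.6, -1.1]
opening: 0.0086
0.00861423006938787 [-0.17495651 -0.59463191 -1.14189864]
move cm [-3.78 36.83  2.73] rot [-0.001 -0.     0.385] tcp [ 0.5864 -0.1729  0.2875] [-1.7997e+02 -1.0000e-02 -1.5993e+02] yaw-> -182.0 q6 -36.5
```

```bash
python3 -m pendant '[[[0,2.5,0,0,0,0.08,0],[0,3.5,0,0,0,0.08,0],[0.2,3.5,0,0,0,0.08,0],[0.3,3.5,0,0,0,0.08,0],[0.4,3.5,0,0,0,0.06,0]]]' && python3 -m pendant '[[[0.5,3.5,0,0,0,0,0],[0.5,3.5,0,0,0,0,0],[0.5,3.5,0,0,0,0,0],[0.5,3,0,0,0,0,0],[0.3,2,0,0,0,0,0]]]' && python3 - <<'E'
from h import *
go(.4955,.186,.24,178)
E
```

```text
time: 38.93
ee_pos: [0.5483, -0.0137, 0.2864]
tcp_rot: [-179.8, 0.1, 176.9]
wrist_force: [0.7, 0.5, -2.2]
opening: 0.0087
time: 39.35
ee_pos: [0.5297, 0.1513, 0.2837]
tcp_rot: [-179.8, -0.0, 176.6]
wrist_force: [0.0, -0.1, -2.9]
opening: 0.0089
move cm [3.62 3.27 4.36] rot [-0.003 -0.    -0.024] tcp [0.5297 0.1513 0.2837] [-1.7984e+02 -2.0000e-02  1.7663e+02] yaw-> 178.0 q6 19.4
```

```bash
python3 -m pendant '[[[1.5,1.2,1,-0.003,0,-0.025,0],[1.3,1,1.2,0,0,0,0],[0.6,0.5,1,0,0,0,0],[0,0,0,0,0,0,0],[0,0,0,0,0,0,0]]]' && python3 - <<'E'
from h import *
im,T=snap('wrist','w15.png'); rim3(im,T); bars(im,T,z=T[2,3]+.047,amax=20000,amin=1000)
go(.4955,.186,.19,178)
E
```

```text
time: 39.77
ee_pos: [0.4931, 0.1861, 0.2471]
tcp_rot: [-180.0, -0.2, 178.6]
wrist_force: [0.0, 0.4, -2.2]
opening: 0.0087
rim ang -2.0 width 115.1 centre [495.  185.5]
bar pix [320. 163.] 3494 world mm 455.9 186.1 size [50.8 50.5] yaw 92.3
bar pix [321. 253.] 2666 world mm 492.0 184.7 size [ 9.9 67.3] yaw 178.6
move cm [-0.25  0.01  5.72] rot [-0.    -0.004  0.009] tcp [0.4932 0.186  0.2472] [-179.99   -0.25  178.54] yaw-> 178.0 q6 22.1
```

```bash
python3 -m pendant '[[[-0.2,0,1.5,0,-0.004,0.01,0],[0,0,2,0,0,0,0],[0,0,1.8,0,0,0,0],[0,0,0.5,0,0,0,0],[0,0,0,0,0,0,0]]]' && python3 - <<'E'
from h import *
im,T=snap('wrist'); rim3(im,T); bars(im,T,z=T[2,3]+.047,amax=20000,amin=2000)
go(.4955,.186,.13,178)
E
```

```text
time: 40.23
ee_pos: [0.4987, 0.1833, 0.1905]
tcp_rot: [179.9, 0.3, 177.7]
wrist_force: [-0.2, -0.2, -1.8]
opening: 0.0087
rim ang -2.2 width 115.5 centre [495.1 185.6]
bar pix [326. 173.] 6028 world mm 465.3 185.1 size [63.3 63.1] yaw 82.9
bar pix [321. 253.] 2672 world mm 497.2 181.9 size [10.  67.6] yaw 177.7
move cm [0.37 0.25 6.1 ] rot [ 0.001  0.005 -0.005] tcp [0.4988 0.1833 0.191 ] [179.94   0.29 177.69] yaw-> 178.0 q6 22.5
```

```bash
python3 -m pendant '[[[0.45,0.3,1.4,0,0.005,0,0],[0,0,2,0,0,0,0],[0.2,0,2,0,0,0,0],[0,0,1.5,0,0,0,0],[0,0,0,0,0,0,0]]]' && python3 - <<'E'
from h import *
go(.4955,.186,.08,178)
E
```

```text
time: 40.7
ee_pos: [0.4967, 0.1864, 0.1275]
tcp_rot: [179.7, 0.5, 177.5]
wrist_force: [-0.7, 0.6, -1.6]
opening: 0.009
move cm [ 0.16 -0.07  4.75] rot [ 0.005  0.009 -0.008] tcp [0.4967 0.1864 0.1275] [179.74   0.51 177.54] yaw-> 178.0 q6 23.0
```

```bash
python3 -m pendant '[[[0.2,-0.05,1.2,0.005,0.009,-0.008,0],[0.15,0,1.4,0,0,0,0],[0.1,0,1,0,0,0,0],[0,0,0.4,0,0,0,0],[0,0,0,0,0,0,0]]]' && python3 -m pendant '[[[0,0,0.7,0,0,0,0],[0,0,0.5,0,0,0,0],[0,0,0,0,0,0,0]]]'; python3 - <<'E'
from h import *
go(.4955,.186,.0711,178)
E
```

```text
time: 41.12
ee_pos: [0.495, 0.1864, 0.0907]
tcp_rot: [179.9, 0.2, 178.0]
wrist_force: [0.3, -0.1, -2.8]
opening: 0.0088
time: 41.37
ee_pos: [0.496, 0.1867, 0.0793]
tcp_rot: [179.9, 0.4, 178.0]
wrist_force: [0.0, 0.3, -2.1]
opening: 0.0089
move cm [ 0.05 -0.07  0.82] rot [0.002 0.006 0.001] tcp [0.496  0.1867 0.0793] [179.9    0.36 178.05] yaw-> 178.0 q6 22.6
```

```bash
python3 -m pendant '[[[0,-0.1,0.4,0.002,0.006,0,0],[0,0,0,0,0,0,0],[0,0,0.2,0,0,0,0],[0,0,0,0,0,0,0],[0,0,0,0,0,0,0]]]' && python3 -m pendant '[[[0,0,0.15,0,0,0,0],[0,0,0,0,0,0,0],[0,0,0.1,0,0,0,0],[0,0,0,0,0,0,0]]]' && python3 -m pendant '[[[0,0,0.15,0,0,0,0],[0,0,0,0,0,0,0],[0,0,0,0,0,0,0]]]'
```

```text
time: 41.78
ee_pos: [0.4964, 0.1857, 0.0734]
tcp_rot: [-180.0, 0.0, 178.0]
wrist_force: [0.2, 1.0, -1.9]
opening: 0.0086
time: 42.12
ee_pos: [0.4966, 0.1858, 0.0711]
tcp_rot: [180.0, 0.1, 178.1]
wrist_force: [0.6, -1.1, -1.7]
opening: 0.0088
time: 42.37
ee_pos: [0.497, 0.1862, 0.0709]
tcp_rot: [179.9, 0.2, 178.1]
wrist_force: [-0.6, 0.0, -1.8]
opening: 0.0084
```

Stopped at the expected floor height (0.071). Releasing.

```bash
python3 -m pendant '[[[0,0,0,0,0,0,24],[0,0,0,0,0,0,24],[0,0,0,0,0,0,24],[0,0,0,0,0,0,24]]]' && python3 -m pendant '[[[0,-0.05,-1,0,0,0,24],[0,0,-2,0,0,0,24],[0,0,-3,0,0,0,24],[0,0,-3,0,0,0,24],[0,0,-3,0,0,0,24]]]' && python3 -m pendant '[[[0,0,-3,0,0,0,24],[0,0,0,0,0,0,24],[0,0,0,0,0,0,36]]]'; python3 - <<'E'
from h import *
im,T=snap('wrist','w16.png')
rim3(im,T)
go(.5801,.1828,.18,-92)
E
```

```text
time: 42.7
ee_pos: [0.4974, 0.1863, 0.0713]
tcp_rot: [179.9, 0.2, 178.1]
wrist_force: [-0.8, -0.7, 0.8]
opening: 0.0208
time: 43.12
ee_pos: [0.4935, 0.1842, 0.1908]
tcp_rot: [-179.8, -0.4, 178.1]
wrist_force: [1.2, 1.5, -0.3]
opening: 0.0207
time: 43.37
ee_pos: [0.4952, 0.1846, 0.2314]
tcp_rot: [179.9, 0.2, 178.1]
wrist_force: [0.5, 0.1, -1.0]
opening: 0.0301
rim ang -2.31 width 115.3 centre [495.2 185.5]
move cm [-8.47  0.09  5.21] rot [-0.002  0.004 -1.57 ] tcp [0.4952 0.1847 0.2317] [179.91   0.22 178.05] yaw-> 268.0 q6 22.4
```

View pics/w16.png

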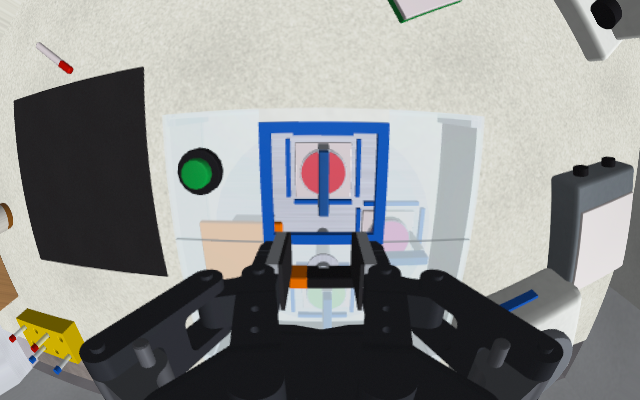

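Red is in pocket3 at (323,172), and the mat is empty. Knob turn 3 now.

```bash
python3 -m pendant '[[[-2.5,0,0,0,0,0,36],[-3,0,0,0,0,0,36],[-2.7,0.1,0,0.003,0.005,-0.06,36],[0,0,0,0,0,-0.12,36],[0,0,0,0,0,-0.12,36]]]' && python3 -m pendant '[[[0,0,0,0,0,-0.12,36],[0,0,0,0,0,-0.12,36],[0,0,0,0,0,-0.12,36],[0,0,0,0,0,-0.12,36],[0,0,0,0,0,-0.12,36]]]' && python3 -m pendant '[[[0,0,0,0,0,-0.12,36],[0,0,0,0,0,-0.12,36],[0,0,0,0,0,-0.12,36],[0,0,0,0,0,-0.12,36],[0,0,0,0,0,-0.12,36]]]' && python3 -m pendant '[[[0,0,0,0,0,-0.05,36],[0,0,0,0,0,0,36],[0,0,0,0,0,0,36]]]'; python3 - <<'E'
from h import *
go(.5801,.1828,.18,-92)
E
```

```text
time: 43.83
ee_pos: [0.579, 0.1824, 0.2279]
tcp_rot: [-179.9, -0.4, -164.3]
wrist_force: [-0.0, -0.4, -0.1]
opening: 0.0309
time: 44.25
ee_pos: [0.5781, 0.1813, 0.2196]
tcp_rot: [179.4, -0.9, -128.5]
wrist_force: [-0.2, -0.6, -0.1]
opening: 0.0309
time: 44.67
ee_pos: [0.576, 0.1805, 0.2131]
tcp_rot: [178.5, -0.6, -92.6]
wrist_force: [-0.1, 1.3, -0.7]
opening: 0.0302
time: 44.92
ee_pos: [0.5748, 0.1801, 0.2098]
tcp_rot: [178.1, -0.6, -89.3]
wrist_force: [0.2, 0.6, -0.4]
opening: 0.0309
move cm [-0.3  -0.63  2.96] rot [ 0.032 -0.012  0.047] tcp [0.5748 0.1801 0.2098] [178.15  -0.62 -89.31] yaw-> -92.0 q6 -73.2
```

```bash
python3 -m pendant '[[[-0.3,-0.6,1.5,0.03,-0.01,0.05,36],[0,0,2,0,0,0,36],[0.1,0,2,0,0,0,36],[0,0,0.5,0,0,0,36],[0,0,0,0,0,0,36]]]'; python3 - <<'E'
from h import *
go(.5801,.1828,.118,-92)
E
```

```text
time: 45.33
ee_pos: [0.5797, 0.1818, 0.1459]
tcp_rot: [179.9, -0.1, -92.9]
wrist_force: [-0.3, 0.7, -0.2]
opening: 0.0307
move cm [-0.11 -0.05  2.79] rot [ 0.002 -0.002 -0.017] tcp [0.5797 0.1818 0.1459] [ 1.7988e+02 -1.0000e-01 -9.2950e+01] yaw-> -92.0 q6 -69.6
```

```bash
python3 -m pendant '[[[-0.1,0,1.2,0.002,0,-0.01,36],[0,0,1,0,0,0,36],[0,0,0.3,0,0,0,36],[0,0,0,0,0,0,36]]]' && python3 -m pendant '[[[0,0,0,0,0,0,0],[0,0,0,0,0,0,0],[0,0,0,0,0,0,0],[0,0,0,0,0,0,0]]]' 80 && python3 -m pendant '[[[0,0,0,0,0,0.06,0],[0,0,0,0,0,0.12,0],[0,0,0,0,0,0.12,0],[0,0,0,0,0,0.12,0],[0,0,0,0,0,0.12,0]]]'
```

```text
time: 45.67
ee_pos: [0.58, 0.1828, 0.122]
tcp_rot: [-180.0, -0.1, -92.6]
wrist_force: [-0.6, -0.8, -0.4]
opening: 0.0309
time: 46.0
ee_pos: [0.5797, 0.1829, 0.1233]
tcp_rot: [180.0, -0.1, -92.6]
wrist_force: [-0.2, 0.3, -3.3]
opening: 0.009
time: 46.42
ee_pos: [0.5791, 0.1831, 0.1232]
tcp_rot: [180.0, -0.2, -124.5]
wrist_force: [-0.3, 0.3, -3.9]
opening: 0.0087
```

```bash
python3 -m pendant '[[[0,0,0,0,0,0.12,0],[0,0,0,0,0,0.12,0],[0,0,0,0,0,0.12,0],[0,0,0,0,0,0.12,0],[0,0,0,0,0,0.12,0]]]' && python3 -m pendant '[[[0,0,0,0,0,0.12,0],[0,0,0,0,0,0.12,0],[0,0,0,0,0,0.08,0],[0,0,0,0,0,0.03,0],[0,0,0,0,0,0,0]]]'; python3 - <<'E'
from h import *
go(.5801,.1828,.118,-182)
E
```

```text
time: 46.83
ee_pos: [0.5787, 0.1836, 0.1232]
tcp_rot: [180.0, -0.2, -160.3]
wrist_force: [-0.1, 0.7, -3.2]
opening: 0.0087
time: 47.25
ee_pos: [0.5786, 0.1839, 0.1233]
tcp_rot: [-179.9, -0.3, 178.2]
wrist_force: [-1.1, 0.6, -2.6]
opening: 0.0092
move cm [-0.15 -0.11  0.53] rot [-0.001 -0.005  0.004] tcp [0.5786 0.1839 0.1233] [-179.95   -0.27  178.22] yaw-> 178.0 q6 19.4
```

```bash
python3 -m pendant '[[[0,0,0,0,0,0,36],[0,0,0,0,0,0,36],[0,0,0,0,0,0,36],[0,0,-1,0,0,0,36],[0,0,-3,0,0,0,30]]]' && python3 -m pendant '[[[0,0,-3.5,0,0,0,0],[0,0,-3.5,0,0,0,0],[0,0,-2,0,0,0,0],[0,0,0,0,0,0,0],[0,0,0,0,0,0,0]]]'; python3 - <<'E'
from h import *
im,T=snap('wrist','w17.png')
rim3(im,T)
h=cv2.cvtColor(im,cv2.COLOR_RGB2HSV); m=cv2.inRange(h,(5,60,120),(20,255,255)); n,l,s,c=cv2.connectedComponentsWithStats(m)
for i in range(1,n):
    if s[i,4]>60: print('orange',s[i],world('wrist',c[i],.16,T)[0].round(4),world('wrist',c[i],.12,T)[0].round(4))
for t,z in (('knob_grip',.147),('blank',.12),('start_button_top',.15)):
  for d in bot.mark_of('wrist',t): print(t,round(d['confidence'],2),np.round(d['uv'],1),world('wrist',d['uv'],z,T)[0].round(4))
go(.4761,.0705,.2,178)
E
```

```text
time: 47.67
ee_pos: [0.5775, 0.1834, 0.1606]
tcp_rot: [-179.8, -0.6, 178.5]
wrist_force: [-0.1, -0.3, 0.3]
opening: 0.0261
time: 48.08
ee_pos: [0.5786, 0.1836, 0.2652]
tcp_rot: [180.0, 0.0, 178.7]
wrist_force: [0.0, -0.2, 0.5]
opening: -0.0001
rim ang -2.14 width 115.1 centre [495.3 185.4]
orange [ 280   54   87   85 7228] [0.4972 0.1855 0.16  ] [0.4953 0.1858 0.12  ]
orange [315 151  14  20 244] [0.5557 0.1836 0.16  ] [0.5622 0.1836 0.12  ]
orange [  0 220  14  48 353] [ 0.668  -0.3426  0.16  ] [ 0.6906 -0.4183  0.12  ]
knob_grip 0.85 [320.9 184.7] [0.5817 0.1821 0.147 ]
blank 0.6 [321.1  94.4] [0.4941 0.1843 0.12  ]
start_button_top 0.67 [320.3  94.4] [0.4956 0.1835 0.15  ]
move cm [  9.88 -11.51   6.28] rot [-0.001 -0.003  0.011] tcp [0.5778 0.1833 0.2623] [-179.96   -0.2   178.66] yaw-> 178.0 q6 18.9
```

View pics/w17.png

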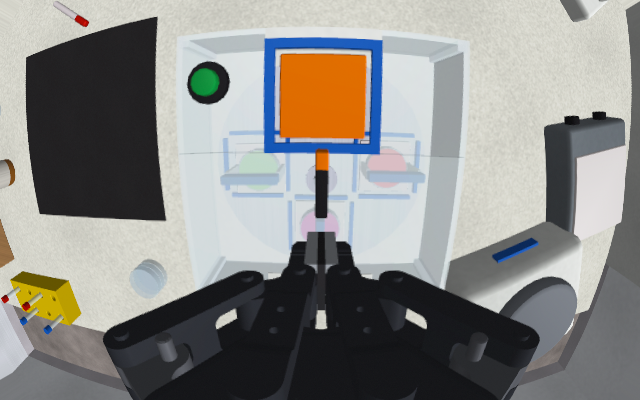

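The blank is at (0.4953, 0.1858), squarely under the port, and all three carriers show in their pockets. Next, the green button.

```bash
python3 -m pendant '[[[2.5,-2.5,0,0,0,0,0],[3,-3.3,0,0,0,0,0],[2.6,-3.3,0,0,0,0,0],[1.5,-2,0,0,0,0,0],[0,0,0,0,0,0,0]]]'; python3 - <<'E'
from h import *
im,T=snap('wrist')
h=cv2.cvtColor(im,cv2.COLOR_RGB2HSV); m=cv2.inRange(h,(55,120,40),(75,255,255)); n,l,s,c=cv2.connectedComponentsWithStats(m)
for i in range(1,n):
    if s[i,4]>60: print('green',s[i],world('wrist',c[i],.14,T)[0].round(4),world('wrist',c[i],.15,T)[0].round(4))
go(.4761,.0705,.16,178)
E
```

```text
time: 48.7
ee_pos: [0.4742, 0.0725, 0.2505]
tcp_rot: [-179.7, -1.2, 178.9]
wrist_force: [-1.3, -0.6, -0.7]
opening: -0.0
green [449   1  29  52 328] [0.3148 0.213  0.14  ] [0.3182 0.2081 0.15  ]
green [307 174  31  31 756] [0.4768 0.0713 0.14  ] [0.4745 0.0714 0.15  ]
move cm [-0.29 -0.25  9.03] rot [-0.005 -0.021  0.015] tcp [0.4752 0.0735 0.2503] [-179.71   -1.23  178.88] yaw-> 178.0 q6 10.0
```

```bash
python3 -m pendant '[[[-0.2,-0.2,2,-0.005,-0.02,0.01,0],[0,0,3,0,0,0,0],[0,0,3,0,0,0,0],[0,0,1,0,0,0,0],[0,0,0,0,0,0,0]]]'; python3 - <<'E'
from h import *
go(.4761,.0713,.12,178)
E
```

```text
time: 49.17
ee_pos: [0.4775, 0.0729, 0.1543]
tcp_rot: [180.0, -0.1, 178.3]
wrist_force: [-0.1, -0.8, -0.4]
opening: -0.0005
move cm [ 0.13 -0.17  3.43] rot [ 0.001 -0.002  0.005] tcp [0.4775 0.0729 0.1543] [ 1.7995e+02 -1.1000e-01  1.7827e+02] yaw-> 178.0 q6 10.4
```

```bash
python3 -m pendant '[[[0.1,-0.2,0.8,0,0,0,0],[0,0,0.8,0,0,0,0],[0,0,0.4,0,0,0,0],[0,0,0,0,0,0,0]]]' && python3 -m pendant '[[[0,0,0.4,0,0,0,0],[0,0,0,0,0,0,0],[0,0,0,0,0,0,0]]]' && python3 -m pendant '[[[0,0,0.4,0,0,0,0],[0,0,0,0,0,0,0],[0,0,0,0,0,0,0]]]'
```

```text
time: 49.5
ee_pos: [0.4776, 0.072, 0.1343]
tcp_rot: [179.9, -0.1, 178.4]
wrist_force: [0.3, -0.2, -0.0]
opening: -0.0002
time: 49.75
ee_pos: [0.4786, 0.0722, 0.1315]
tcp_rot: [179.9, 0.0, 178.4]
wrist_force: [-0.8, 0.3, -0.8]
opening: 0.0002
time: 50.0
ee_pos: [0.4792, 0.0723, 0.1281]
tcp_rot: [179.9, 0.1, 178.4]
wrist_force: [0.1, -0.4, 0.6]
opening: 0.0001
```

```bash
python3 -m pendant '[[[0.2,-0.1,0.4,0,0,0,0],[0,0,0,0,0,0,0],[0,0,0.3,0,0,0,0],[0,0,0,0,0,0,0]]]' && python3 -m pendant '[[[0.1,0,0.3,0,0,0,0],[0,0,0,0,0,0,0],[0,0,0.3,0,0,0,0],[0,0,0,0,0,0,0]]]'
```

```text
time: 50.33
ee_pos: [0.4771, 0.0713, 0.1208]
tcp_rot: [179.9, 0.2, 178.4]
wrist_force: [-0.2, 0.5, 2.9]
opening: -0.0002
time: 50.67
ee_pos: [0.4767, 0.0713, 0.1156]
tcp_rot: [179.9, 0.3, 178.3]
wrist_force: [-0.4, -0.1, 5.1]
opening: 0.0
```

```bash
python3 -m pendant '[[[0,0,0.2,0,0,0,0],[0,0,0,0,0,0,0]]]' && python3 -m pendant '[[[0,0,-1,0,0,0,0],[0,0,-2,0,0,0,0],[0,0,-3,0,0,0,0],[0,0,-3,0,0,0,0],[0,0,-3,0,0,0,0]]]' && python3 -m pendant '[[[3,0,-2,0,0,0,0],[3,0,0,0,0,0,0],[0,0,0,0,0,0,0],[0,0,0,0,0,0,0],[0,0,0,0,0,0,0]]]'; python3 - <<'E'
from h import *
im=bot.camera('top'); cv2.imwrite('pics/top1.png',im[:,:,::-1])
h=cv2.cvtColor(im,cv2.COLOR_RGB2HSV); m=cv2.inRange(h,(5,120,120),(20,255,255)); n,l,s,c=cv2.connectedComponentsWithStats(m)
for i in range(1,n):
    if s[i,4]>200 and c[i][0]<320: print('blank top',s[i],world('top',c[i],.12)[0].round(4))
for t in('amber_bottle','dish_stack','beaker','slide_box','marker'): print(t,[np.round(d['uv'],1) for d in bot.mark_of('top',t)][:1])
im,T=snap('wrist'); m=cv2.inRange(cv2.cvtColor(im,cv2.COLOR_RGB2HSV),(5,60,120),(20,255,255)); n,l,s,c=cv2.connectedComponentsWithStats(m)
for i in range(1,n):
    if s[i,4]>1000: print('blank wrist',s[i],world('wrist',c[i],.12,T)[0].round(4))
E
```

```text
time: 50.83
ee_pos: [0.4768, 0.0713, 0.1156]
tcp_rot: [179.9, 0.4, 178.3]
wrist_force: [-2.1, 0.1, 4.2]
opening: 0.0002
time: 51.25
ee_pos: [0.4724, 0.0706, 0.234]
tcp_rot: [180.0, -0.3, 178.4]
wrist_force: [1.3, 0.3, -0.5]
opening: 0.0
time: 51.67
ee_pos: [0.4121, 0.0726, 0.2621]
tcp_rot: [179.9, 0.1, 178.3]
wrist_force: [0.1, -0.8, -0.4]
opening: 0.0001
amber_bottle [array([457.3, 201.8])]
dish_stack [array([334.8, 132. ])]
beaker [array([465.9, 246.4])]
slide_box [array([180.3, 298.5])]
marker [array([374.2, 296.7])]
blank wrist [ 383  209   78   69 4624] [0.4904 0.1842 0.12  ]
blank wrist [   0  283   60   58 1940] [ 0.6636 -0.5188  0.12  ]
```

```bash
python3 -c "
from workcell import bot
print(bot.job_done())"
```

```text
the job is handed in; nothing more can be done
None
```

All three carriers from the mat are in the incubator, one to a pocket. The blank closes the port, the start button has been pressed, and I handed the job in at about 52 s. The hand-in reports no verdict.

**What I did:** I put the green carrier in pocket1, magenta in pocket2 and red in pocket3. The knob was turned 90° clockwise three times. The button was then pressed once and let go.

**Last checks:**
- **Blank:** after the last turn it measured (0.4953, 0.1858) against the port at (0.4953, 0.1854).
- **Carriers:** all three showed in their pockets in that same view. It is the last picture of them, and their tilt was not measured.
- **Button:** the press stopped at about 5 N after roughly 6 mm of travel, by my estimate from force and height. I had no direct reading of the button.
- **Other things on the bench:** the bottle, dishes, beaker and marker are within about 1.5 px of where they started. The slide box detection is about 4 px off (roughly 11 mm); I never approached it, so I put that down to detector noise.

**What disagreed or failed:**
- **First grasp:** it closed on nothing because the fingers' real ends sit about 30 mm short of the stated TCP. I allowed for that from then on.
- **Set-downs:** at the green set-down the wrist force fell to zero. At the other two it did not, so I judged contact from the arm stopping at the expected height.
- **Final blank check:** after the press, a slanted, partly hidden wrist view put the blank about 5 mm off, at (0.4904, 0.1842). The top camera found no blank. I trusted the earlier overhead measurement.

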